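# Weigh the clay pot on the trip balance

### The job

Weigh the clay pot that stands on the left pan: add weights from the tray to the empty right pan and slide the poise along its bar until the beam rests level by itself. Set the weights down gently and standing upright, leave any that you do not need in the tray, move the poise with a light touch, and leave the pot and the things around alone.

Things in the scene. Friction and masses are not known exactly. Their poses are not given: they have to be found in the camera images.
- balance: The trip balance's grey base, 130 x 330 x 28 mm high, standing fixed on the table. Origin: centre of its underside; x points away from the poise bar (the bar is on the balance's -x side), y points to the left pan, z up.
- beam (a joint): Tilt of the beam in rad: 0 level, negative = left pan down, positive = right pan down; stops at -0.1 and +0.1. Pivot 70 mm above the table, over the base's origin; pans 120 mm to either side, always level. Untouched, it tilts 0.01 rad per gram of difference (beyond 10 g it lies on a stop) and settles in about 1.5 s.
- pointer_tip (a point): Tip of the beam's long dark pointer, 115 mm above the pivot; it ends 15 mm above the upright white plate with marks in the middle of the balance. It stands over the plate's long middle mark when the beam is level, and 11 mm to the side of the lower pan at a stop.
- pan_right_top (a point): Centre of the upper face of the empty right pan, a round steel plate 116 mm across inside a 2 mm rim, free to move: it is 104 mm above the table when the beam is level and 12 mm higher or lower at the stops. Axes as the balance.
- pan_left_top (a point): Centre of the upper face of the left pan, like the right one; the pot stands on it.
- poise (a joint): Position of the poise along its bar in m: 0 at the end near the middle of the balance, 0.1 at the right end; stops at both. It sticks where it is left; about 1.2 N slides it. It counts like weight on the right pan: 0.6 g per mm (0 to 60 g). At level: pot = weights on the right pan + poise.
- poise_tab (a point): Centre of the poise's upright dark steel thumb tab, 16 (x) x 10 (y, along the bar) x 32 mm high; under it is a saddle 21 x 16 mm astride the bar. 74 mm above the table at level, up to 11 mm more or less at the stops. In the balance's frame 100 mm to -x of the pivot, and 10 mm (poise at 0) to 110 mm (at 0.1) to its -y side.
- pot_center (a point): Centre of the clay pot being weighed, 84 mm across the rim and 74 mm high. It stands on the left pan. It weighs between 112 and 200 g.
- w200_center (a point): Half-way up the largest weight: 200 g, plain steel cylinder 30 mm across and 36.5 mm high with a round knob 20 mm across on top; 55.5 mm high in all. Stands upright.
- w100_center (a point): Half-way up the 100 g weight: cylinder 24 mm across and 28.5 mm high with a knob 16 mm across; 43.7 mm high in all (the knob is the top 12 mm).
- w50_center (a point): Half-way up the 50 g weight: cylinder 19 mm across and 22.5 mm high with a knob 13 mm across; 34.8 mm high in all (the knob is the top 9.7 mm).
- w20_center (a point): Half-way up the smallest weight: 20 g, cylinder 14 mm across and 16.5 mm high with a knob 10 mm across; 26 mm high in all.
- tray: Fixed wooden tray, 85 mm (x) x 270 mm (y), floor 5 mm thick, rim 10 mm above the table; the four weights stand in a row along its y, 60 mm apart, in any order. Origin: centre of its underside.
- beaker_big_rim (a point): Mouth of an empty glass beaker, 70 mm across, 95 mm high; not needed.
- beaker_small_rim (a point): Mouth of an empty glass beaker, 52 mm across, 70 mm high; not needed.
- fibre_rim (a point): Mouth of an empty brown fibre pot, 82 mm across, 85 mm high; not needed.

How it is judged:
By the outcome, as a careful person would: the job done as asked, in the order asked, and still so for the second after the job is handed in, with the robot touching nothing.
It also fails if it takes over 72 s, if anything falls off the work surface, if the arm or the gripper's body presses on something with over 40 N, if the wrist force passes 120 N, or if a joint passes its speed limit or range.

### The arm

A 7-joint arm with a two-finger parallel gripper is mounted at the origin on the work surface. World frame = base frame: x ahead of the robot, y to its left, z up, the work surface at z = 0. Lengths are in m, angles in rad, forces in N, time in s.
With the tool pointing down it reaches from about 0.425 to 0.825 m from the base axis. Payload 3.6 kg.
Tool frame: the origin (TCP) lies on the centre line of the jaws, within the pads' length; the fingertips stand tip_extent ahead of it and the grasp point (between the pads) lies 6 mm ahead of it (tip_extent is the distance from the TCP to the fingertips, in m); z points along the fingers, y is the direction in which the jaws open and shut (so a half turn about z gives the same grasp; the last joint's range is limited). The gripper opens to 93 mm and grips with 3 to 60 N. Pads are 15 mm wide; open, the fingers measure 128 mm over their backs; the gripper's body (75 mm by 188 mm) begins 65 mm behind the grasp point.
Start: joints at [-1.337, 0.615, -0.013, 1.423, 0.008, 1.103, -0.04], TCP at [0.168, 0.628, 0.244] pointing down, gripper open.
Joint ranges: [-3.12, 3.12], [-0.3, 2.06], [-1.34, 1.32], [0.26, 2.42], [-1.36, 4.5], [0.01, 1.98], [-2.84, 2.84]. Speed limits (rad/s): [2.79, 2.79, 3.14, 3.14, 3.14, 3.14, 3.14].

### API

Orientations are given as [roll, pitch, yaw] about the fixed x, y, z axes, in that order (R = Rz(yaw) Ry(pitch) Rx(roll)).
In Python, from station import * gives the robot as it stands.
- The arm moves only by the shell command python3 -m pendant 'ROWS' [FORCE]. ROWS is JSON, a list of rows, each a list of 7 numbers: the finger opening in cm, from 0 to 9.3, then the shift along the tool's x, y, z in cm, then the turn, a rotation vector about the tool's x, y, z in rad. In form: [[gripper, x, y, z, rx, ry, rz], ...]. A call has 1 to 10 rows; each row shifts and turns the pose as measured when the row begins, along the tool's axes as they then stand; what a row does not reach is not made up. A row lasts 1/8 s, in which the tool goes at most 62.5 mm and 10.7 degrees, less where a joint would pass 70% of its speed; a pose out of reach is approached as far as the arm can. A call with a gripper value outside its range is refused whole. The fingers move at their own pace and stop on an object; FORCE is the grip in N (left out, the last holds). Time passes only in rows, so rows that do not move let the fingers close. It gives the time, the measured TCP pose, the force and the opening at its end, in the units of the state.
- read_state(): the state, without advancing time (a new reading comes with each control period).
- snapshot(name): name is "scene" or "top" or "wrist"; returns the picture (420x560x3 uint8, red, green, blue); there is no depth.
- camera_info(name): a dict with "camera_matrix" (3x3 intrinsics, pixels), "cam_to_world" (4x4, takes a point from camera to world coordinates). Camera axes: x right, y down, z forward; pixel columns grow to the right and rows downward; lengths in m; the calibration is good to about 2 mm. A picture is of the moment at which its call begins: read the wrist's pose just before it. camera_info takes no time and is no camera call; for the wrist camera it gives the pose at the moment of the call.
- sign_off(): hands the job in, once; it reports no verdict.
Trained networks look in the newest picture that a camera, given by its name, has taken for a name from the list of things; names that differ only in an ending like _2 or _b are one class to them, and where a whole thing is asked for, a point or a joint stands for the part that bears it (a point fixed in the world has none). Each returns a list of dicts, best first, with "conf" (0 to 1); they miss things now and then, are a little off and sometimes report something else, mostly with a low value. They report only what shows in the picture. A call takes as long as a camera call.
- silhouettes(camera, target): "pixels" (420x560 bool, what is visible of it) and "extent" ([left, top, right, bottom] in pixels, round what is visible of it).
The state is a dict: "t": time; "joint_positions": joint angles; "dq": joint speeds; "joint_efforts": joint torques, N m; "tool_pos": TCP position; "eef_rot": TCP orientation; "force": force on the tool from outside, world axes, zero at the start; "torque": the same for the moment, N m; "width": finger opening in m.
Only numpy, scipy, OpenCV 4.12 (cv2) and the standard library are available. Lean on these libraries where they do the work, as an engineer would, in place of code of your own. Each camera call takes 0.05 s, during which the arm holds its last target. There are 200 camera calls.

## Working session

There is one attempt and no reset: what is moved stays moved. The work goes in short steps, Python scripts to look and compute and a shell command to move; the robot and the scene stay as the last step left them, time stands still between calls to the robot, and variables do not carry over. Pictures are saved under pics/ and viewed, on a budget of 10 in all, crops included, one or two more only if the job needs it, and the job is handed in when it is done.

```bash
mkdir -p pics; ls; python3 - <<'E'
from station import *
import cv2,numpy as np
s=read_state();print({k:np.round(v,3).tolist() for k,v in s.items()})
a=snapshot("scene");b=snapshot("top")
cv2.imwrite("pics/a.png",cv2.cvtColor(np.vstack([a,b])[:, :],cv2.COLOR_RGB2BGR)[:420])
cv2.imwrite("pics/b.png",cv2.cvtColor(b,cv2.COLOR_RGB2BGR))
for c in("scene","top"):
  i=camera_info(c);print(c,np.round(i["camera_matrix"],1).tolist(),np.round(i["cam_to_world"],3).tolist())
  for n in["balance","pointer_tip","pan_right_top","poise_tab","pot_center","w200_center","w100_center","w50_center","w20_center","tray"]:
    for d in silhouettes(c,n)[:2]:
      ys,xs=np.nonzero(d["pixels"]);print(c,n,round(d["conf"],2),np.round(d["extent"]).tolist(),len(xs),round(xs.mean(),1),round(ys.mean(),1))
E
```

```text
pics
{'t': 0.0, 'joint_positions': [-1.337, 0.616, -0.013, 1.425, 0.008, 1.103, -0.04], 'dq': [-0.0, 0.001, 0.0, 0.0, 0.001, -0.001, 0.0], 'joint_efforts': [-0.0, -45.893, 0.209, -16.575, -0.061, 0.02, 0.0], 'tool_pos': [0.167, 0.627, 0.242], 'eef_rot': [-3.139, 0.0, 2.881], 'force': [0.211, -0.075, -0.806], 'torque': [0.022, -0.027, 0.016], 'width': 0.093}
scene [[417.3, 0.0, 280.8], [0.0, 417.3, 204.1], [0.0, 0.0, 1.0]] [[0.301, 0.749, -0.591, 1.163], [0.954, -0.232, 0.192, -0.192], [0.007, -0.621, -0.784, 0.937], [0.0, 0.0, 0.0, 1.0]]
scene balance 0.73 [227.0, 196.0, 368.0, 270.0] 6670 293.3 235.9
scene pointer_tip 0.71 [230.0, 195.0, 372.0, 246.0] 2954 285.4 222.4
scene pan_right_top 0.8 [230.0, 204.0, 280.0, 245.0] 1540 253.8 223.0
scene pot_center 0.71 [336.0, 188.0, 368.0, 227.0] 1103 352.0 207.3
scene pot_center 0.71 [368.0, 140.0, 393.0, 176.0] 777 378.3 155.7
scene w200_center 0.65 [147.0, 239.0, 161.0, 256.0] 200 153.4 247.2
scene w100_center 0.62 [199.0, 230.0, 208.0, 243.0] 103 201.3 237.7
scene w50_center 0.47 [128.0, 249.0, 137.0, 265.0] 80 131.7 256.6
scene tray 0.92
[... 243 characters left out ...]
[196.0, 160.0, 324.0, 240.0] 5266 263.8 198.2
top pointer_tip 0.89 [193.0, 166.0, 324.0, 239.0] 2866 271.2 197.1
top pan_right_top 0.58 [278.0, 174.0, 321.0, 217.0] 1477 298.5 196.2
top pan_right_top 0.45 [187.0, 163.0, 321.0, 239.0] 2899 269.8 197.1
top pot_center 0.56 [192.0, 158.0, 229.0, 189.0] 792 211.1 174.0
top w200_center 0.46 [378.0, 223.0, 389.0, 230.0] 90 383.6 226.7
top w100_center 0.63 [335.0, 219.0, 346.0, 232.0] 65 341.2 225.2
top w100_center 0.42 [128.0, 178.0, 158.0, 203.0] 742 140.5 191.6
top w50_center 0.57 [396.0, 223.0, 408.0, 232.0] 46 402.5 226.0
top w20_center 0.62 [375.0, 226.0, 389.0, 231.0] 109 383.9 226.9
top tray 0.91 [324.0, 208.0, 420.0, 242.0] 2512 369.9 225.3
```

```bash
python3 - <<'E'
import cv2,numpy as np
a=cv2.imread("pics/a.png");b=cv2.imread("pics/b.png")
a=cv2.resize(a[130:290,110:410],(800,427),interpolation=cv2.INTER_CUBIC)
cv2.imwrite("pics/a2.png",a)
cv2.imwrite("pics/b2.png",cv2.resize(b[130:260,170:430],(800,400),interpolation=cv2.INTER_CUBIC))
E
```

```text
(no output)
```

View pics/a2.png

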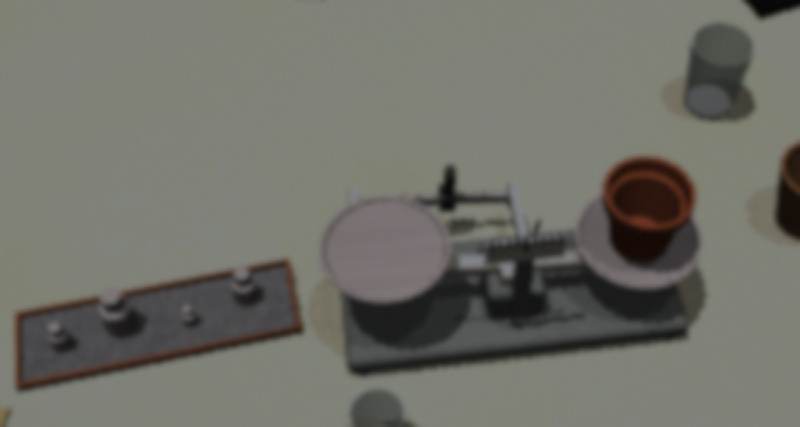

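View pics/b2.png

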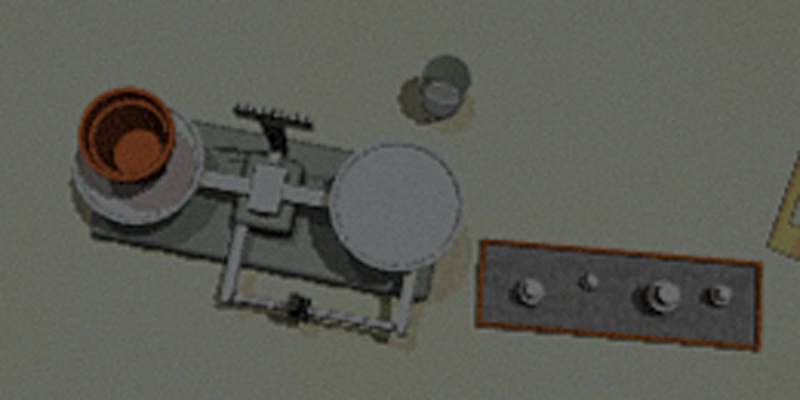

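The scene view shows the tray at lower left, with 50, 200, 20 and 100 from left to right. The balance is tilted left with the pot on it. In the top crop the 100 is at (530,290), the right pan at (396,206) and the poise at (300,306).

```bash
cat > h.py <<'E'
from station import *
import numpy as np,cv2
def ray(c,u,v,z,i=None):
    i=i or camera_info(c);K=i["camera_matrix"];T=np.array(i["cam_to_world"])
    d=T[:3,:3]@np.linalg.solve(K,[u,v,1]);o=T[:3,3];return o+d*(z-o[2])/d[2]
def proj(c,p,i=None):
    i=i or camera_info(c);T=np.linalg.inv(i["cam_to_world"]);q=i["camera_matrix"]@(T[:3,:3]@np.asarray(p)+T[:3,3]);return q[:2]/q[2]
E
python3 - <<'E'
from h import *
def tp(n,u,v,z): print(n,"top",np.round(ray("top",170+u*.325,130+v*.325,z),4))
def sc(n,u,v,z): print(n,"scene",np.round(ray("scene",110+u*.375,130+v*.375,z),4))
tp("w100",530,290,.042);sc("w100",243,277,.03)
tp("w20",590,281,.026);sc("w20",188,312,.02)
tp("w200",662,295,.045);sc("w200",114,307,.032)
tp("w50",719,295,.035);sc("w50",57,333,.023)
for u,v in((482,241),(762,263),(757,350),(478,325)):tp("tray",u,v,.01)
for u,v in((290,263),(17,314),(19,386),(300,330)):sc("tray",u,v,.01)
tp("panR",396,206,.116);sc("panR",386,249,.116)
tp("panL",138,165,.092)
tp("poise",300,298,.082);sc("poise",449,175,.086)
tp("bar0",230,300,.06);tp("bar1",400,325,.07)
for u,v in((93,235),(428,300)):tp("base",u,v,.028)
for u,v in((352,370),(686,335)):sc("base",u,v,.0)
tp("beaker",445,75,.07)
E
```

```text
w100 top [ 0.5177 -0.1975  0.042 ]
w100 scene [ 0.5124 -0.1989  0.03  ]
w20 top [ 0.5303 -0.2566  0.026 ]
w20 scene [ 0.53   -0.2576  0.02  ]
w200 top [ 0.5157 -0.3192  0.045 ]
w200 scene [ 0.5116 -0.3236  0.032 ]
w50 top [ 0.5187 -0.375   0.035 ]
w50 scene [ 0.5187 -0.3801  0.023 ]
tray top [ 0.5693 -0.1563  0.01  ]
tray top [ 0.5548 -0.4251  0.01  ]
tray top [ 0.471  -0.4165  0.01  ]
tray top [ 0.4879 -0.1527  0.01  ]
tray scene [ 0.4952 -0.1504  0.01  ]
tray scene [ 0.4759 -0.4181  0.01  ]
tray scene [ 0.5578 -0.4218  0.01  ]
tray scene [ 0.5758 -0.158   0.01  ]
panR top [ 0.5777 -0.0689  0.116 ]
panR scene [ 0.5821 -0.0687  0.116 ]
panL top [0.6152 0.1649 0.092 ]
poise top [0.4987 0.0142 0.082 ]
poise scene [0.4922 0.0193 0.086 ]
bar0 top [0.4985 0.0789 0.06  ]
bar1 top [ 0.4783 -0.0761  0.07  ]
base top [0.5619 0.2149 0.028 ]
base top [ 0.5079 -0.1038  0.028 ]
base scene [ 0.6279 -0.1199  0.    ]
base scene [0.6873 0.2022 0.    ]
beaker top [ 0.7157 -0.1146  0.07  ]
```

```bash
cat >> h.py <<'E'
def plan(tgt,yaw,g,n=None,start=None):
    """rows from current (or start=(pos,yaw)) to world tgt, tool down at yaw; last rows re-level tilt not included"""
    if start is None:
        s=read_state();p=np.array(s["tool_pos"]);y=s["eef_rot"][2]
    else: p,y=np.array(start[0],float),start[1]
    tgt=np.array(tgt,float);dy=(yaw-y+np.pi)%(2*np.pi)-np.pi
    n=n or max(1,int(np.ceil(max(np.linalg.norm(tgt-p)/.06,abs(dy)/.18))))
    st=(tgt-p)/n;out=[]
    for k in range(n):
        c,q=np.cos(y),np.sin(y)
        out.append([g,round(100*(c*st[0]+q*st[1]),2),round(100*(q*st[0]-c*st[1]),2),round(-100*st[2],2),0,0,round(-dy/n,3)]);y+=dy/n
    print(str(out).replace(" ",""));return tgt,yaw
def st():
    s=read_state();print("t",round(s["t"],2),"pos",np.round(s["tool_pos"],4),"rot",np.round(s["eef_rot"],3),"F",np.round(s["force"],2),"w",round(s["width"],4));return s
E
python3 - <<'E'
import station;print([n for n in dir(station) if n[0]!='_'])
print(getattr(station,"tip_extent",None),getattr(station,"TIP_EXTENT",None))
from h import *
a=plan((.46,.36,.28),2.3,6)
plan((.515,-.198,.20),1.45,6,start=a)
E
```

```text
['PlanningError', 'camera_info', 'read_state', 'sign_off', 'silhouettes', 'snapshot', 'tip_extent']
0.025 None
[[6,np.float64(-5.02),np.float64(-2.62),np.float64(-0.52),0,0,np.float64(0.083)],[6,np.float64(-5.22),np.float64(-2.2),np.float64(-0.52),0,0,np.float64(0.083)],[6,np.float64(-5.39),np.float64(-1.76),np.float64(-0.52),0,0,np.float64(0.083)],[6,np.float64(-5.51),np.float64(-1.3),np.float64(-0.52),0,0,np.float64(0.083)],[6,np.float64(-5.6),np.float64(-0.84),np.float64(-0.52),0,0,np.float64(0.083)],[6,np.float64(-5.65),np.float64(-0.37),np.float64(-0.52),0,0,np.float64(0.083)],[6,np.float64(-5.67),np.float64(0.09),np.float64(-0.52),0,0,np.float64(0.083)]]
[[6,np.float64(-4.53),np.float64(-3.31),np.float64(0.8),0,0,0.085],[6,np.float64(-4.79),np.float64(-2.91),np.float64(0.8),0,0,0.085],[6,np.float64(-5.02),np.float64(-2.49),np.float64(0.8),0,0,0.085],[6,np.float64(-5.22),np.float64(-2.06),np.float64(0.8),0,0,0.085],[6,np.float64(-5.37),np.float64(-1.61),np.float64(0.8),0,0,0.085],[6,np.float64(-5.49),np.float64(-1.15),np.float64(0.8),0,0,0.085],[6,np.float64(-5.57),np.float64(-0.68),np.float64(0.8),0,0,0.085],[6,np.float64(-5.6),np.float64(-0.2),np.float64(0.8),0,0,0.085],[6,np.float64(-5.6),np.float64(0.27),np.float64(0.8),0,0,0.085],[6,np.float64(-5.56),np.float64(0.75),np.float64(0.8),0,0,0.085]]
```

```bash
sed -i 's/^    print(str(out)/    out=[[float(v) for v in r] for r in out]\n    print(str(out)/' h.py
python3 -m pendant '[[6,-5,-2.6,-0.5,0,0,0.083],[6,-5.2,-2.2,-0.5,0,0,0.083],[6,-5.4,-1.8,-0.5,0,0,0.083],[6,-5.5,-1.3,-0.5,0,0,0.083],[6,-5.6,-0.8,-0.5,0,0,0.083],[6,-5.65,-0.4,-0.5,0,0,0.083],[6,-5.7,0.1,-0.5,0,0,0.083]]'
python3 -c "
from h import *
plan((.515,-.198,.20),1.45,6)"
```

```text
t: 1.98
tool_pos: [0.4619, 0.3567, 0.2783]
eef_rot: [3.14, -0.005, 2.295]
force: [1.2, -0.4, -0.1]
width: 0.0597
[[6.0,-4.51,-3.28,0.78,0.0,0.0,0.084],[6.0,-4.77,-2.88,0.78,0.0,0.0,0.084],[6.0,-4.99,-2.47,0.78,0.0,0.0,0.084],[6.0,-5.19,-2.04,0.78,0.0,0.0,0.084],[6.0,-5.34,-1.6,0.78,0.0,0.0,0.084],[6.0,-5.45,-1.14,0.78,0.0,0.0,0.084],[6.0,-5.53,-0.68,0.78,0.0,0.0,0.084],[6.0,-5.57,-0.21,0.78,0.0,0.0,0.084],[6.0,-5.57,0.26,0.78,0.0,0.0,0.084],[6.0,-5.52,0.73,0.78,0.0,0.0,0.084]]
```

```bash

python3 -m pendant '[[6,-4.5,-3.3,0.8,0,0,0.084],[6,-4.8,-2.9,0.8,0,0,0.084],[6,-5,-2.5,0.8,0,0,0.084],[6,-5.2,-2,0.8,0,0,0.084],[6,-5.3,-1.6,0.8,0,0,0.084],[6,-5.5,-1.1,0.8,0,0,0.084],[6,-5.5,-0.7,0.8,0,0,0.084],[6,-5.6,-0.2,0.8,0,0,0.084],[6,-5.6,0.3,0.8,0,0,0.084],[6,-5.5,0.7,0.8,0,0,0.084]]'
python3 -m pendant '[[4,0,0,0,0,0,0]]'
python3 - <<'E'
from h import *
s=st();print(np.round(s["joint_positions"],2))
i=camera_info("wrist");a=snapshot("wrist");np.save("wi.npy",i["cam_to_world"]);cv2.imwrite("pics/c.png",a[:,:,::-1])
print(np.round(i["cam_to_world"],3).tolist(),np.round(i["camera_matrix"],1).tolist())
for n in["w100_center","w20_center","w200_center","tray"]:
    for d in silhouettes("wrist",n)[:2]:
      e=d["extent"];print(n,round(d["conf"],2),np.round(e).tolist())
print(proj("wrist",(.515,-.198,.026),i))
E
```

```text
t: 3.22
tool_pos: [0.5162, -0.2149, 0.1958]
eef_rot: [3.129, -0.011, 1.428]
force: [0.2, -0.2, 1.2]
width: 0.0599
t: 3.35
tool_pos: [0.5148, -0.221, 0.1956]
eef_rot: [3.129, -0.007, 1.418]
force: [-0.2, 0.7, -0.0]
width: 0.0542
t 3.35 pos [ 0.5148 -0.221   0.1956] rot [ 3.129 -0.007  1.418] F [-0.18  0.73 -0.  ] w 0.0542
[ 0.09  0.55  0.43  1.77 -0.3   0.87  0.51]
[[0.988, -0.149, -0.03, 0.525], [-0.151, -0.949, -0.276, -0.144], [0.013, 0.277, -0.961, 0.337], [0.0, 0.0, 0.0, 1.0]] [[369.2, 0.0, 277.7], [0.0, 369.2, 204.4], [0.0, 0.0, 1.0]]
w100_center 0.8 [264.0, 151.0, 291.0, 189.0]
w20_center 0.71 [293.0, 218.0, 306.0, 236.0]
w20_center 0.44 [276.0, 268.0, 310.0, 326.0]
w200_center 0.88 [274.0, 269.0, 312.0, 326.0]
tray 0.84 [230.0, 106.0, 346.0, 376.0]
[270.86372896 164.80364137]
```

View pics/c.png

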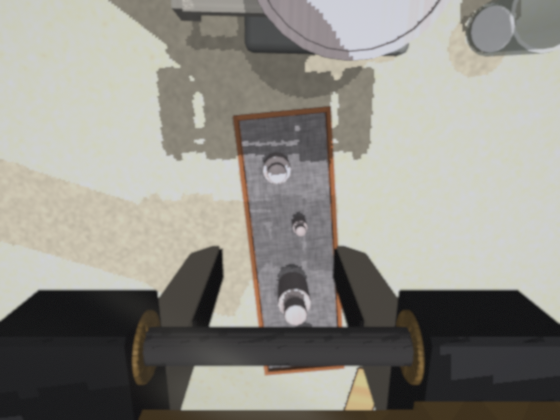

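```bash

python3 - <<'E'
from h import *
K=camera_info("wrist")["camera_matrix"];i={"camera_matrix":K,"cam_to_world":np.load("wi.npy")}
r=ray("wrist",277.5,170,.027,i);print(r, ray("wrist",300,227,.018,i),ray("wrist",293,297,.032,i))
s=st()
plan((r[0],r[1],.10),1.45,4.0,4)
E
```

```text
[ 0.51990878 -0.20309641  0.027     ] [ 0.53210545 -0.26022348  0.018     ] [ 0.51613754 -0.32220287  0.032     ]
t 3.6 pos [ 0.5167 -0.2127  0.1959] rot [ 3.129 -0.013  1.431] F [-0.56 -0.28  0.77] w 0.0406
[[4.0,0.25,0.05,2.4,0.0,0.0,-0.005],[4.0,0.25,0.05,2.4,0.0,0.0,-0.005],[4.0,0.25,0.05,2.4,0.0,0.0,-0.005],[4.0,0.25,0.05,2.4,0.0,0.0,-0.005]]
```

```bash

python3 -m pendant '[[4,0.3,0,2.6,0,0,0],[4,0.3,0,2.6,0,0,0],[4,0.3,0,2.6,0,0,0],[4,0.3,0,2.6,0,0,0],[4,0,0,0,0,0,0]]'
python3 - <<'E'
from h import *
s=st()
i=camera_info("wrist");a=snapshot("wrist");cv2.imwrite("pics/d.png",a[:,:,::-1])
for n in["w100_center","w20_center"]:
    for d in silhouettes("wrist",n)[:2]:
      e=np.array(d["extent"]);print(n,round(d["conf"],2),np.round(e).tolist(),ray("wrist",(e[0]+e[2])/2,(e[1]+e[3])/2,.027 if n=="w100_center" else .018,i))
st()
E
```

```text
t: 4.22
tool_pos: [0.5241, -0.1894, 0.0919]
eef_rot: [3.123, -0.017, 1.448]
force: [-0.4, 0.4, 0.3]
width: 0.0398
t 4.22 pos [ 0.5241 -0.1894  0.0919] rot [ 3.123 -0.017  1.448] F [-0.36  0.37  0.28] w 0.0398
w100_center 0.91 [250.0, 224.0, 290.0, 285.0] [ 0.51935742 -0.20169807  0.027     ]
w20_center 0.75 [287.0, 307.0, 307.0, 325.0] [ 0.53101939 -0.25149513  0.018     ]
t 4.38 pos [ 0.5256 -0.1919  0.0944] rot [ 3.117 -0.015  1.446] F [-0.08 -0.35  0.1 ] w 0.04
```

```bash

python3 -m pendant '[[4,-0.8,-0.6,0,0.024,-0.015,0],[4,-0.3,-0.1,0,0,0,0],[4,0,0,1.2,0,0,0],[4,0,0,0,0,0,0]]'
python3 -c "
from h import *
st();plan((.519,-.202,.034),1.45,4,3)"
```

```text
t: 4.88
tool_pos: [0.5179, -0.2039, 0.0841]
eef_rot: [3.138, 0.003, 1.445]
force: [-0.0, 0.2, 0.6]
width: 0.0403
t 4.88 pos [ 0.5179 -0.2039  0.0841] rot [3.138e+00 3.000e-03 1.445e+00] F [-0.04  0.23  0.65] w 0.0403
[[4.0,0.07,0.03,1.67,0.0,0.0,-0.002],[4.0,0.07,0.03,1.67,0.0,0.0,-0.002],[4.0,0.07,0.03,1.67,0.0,0.0,-0.002]]
```

```bash

python3 -m pendant '[[4,0.1,0,1.6,0,0,0],[4,0.1,0,1.6,0,0,0],[4,0,0,1.5,0,0,0],[4,0,0,0,0,0,0],[4,0,0,0,0,0,0]]'
```

```text
t: 5.5
tool_pos: [0.5178, -0.2016, 0.0323]
eef_rot: [3.141, 0.002, 1.446]
force: [-0.1, -0.0, 0.2]
width: 0.0401
```

```bash

python3 -m pendant '[[2,0,0,0,0,0,0],[2,0,0,0,0,0,0],[2,0,0,0,0,0,0]]' 8
python3 -m pendant '[[2,0,0,-2,0,0,0],[2,0,0,-4,0,0,0],[2,0,0,-5,0,0,0],[2,0,0,-4,0,0,0],[2,0,0,0,0,0,0]]'
python3 -c "
from h import *
st();plan((.575,-.075,.178),1.2,2)"
```

```text
t: 5.88
tool_pos: [0.5183, -0.2018, 0.0333]
eef_rot: [3.139, 0.003, 1.445]
force: [0.4, 0.5, -1.1]
width: 0.0235
t: 6.5
tool_pos: [0.5171, -0.2008, 0.1871]
eef_rot: [3.141, 0.002, 1.445]
force: [-0.2, 0.1, -0.7]
width: 0.0238
t 6.5 pos [ 0.5171 -0.2008  0.1871] rot [3.141e+00 2.000e-03 1.445e+00] F [-0.23  0.1  -0.69] w 0.0238
[[2.0,4.4,1.39,0.3,0.0,0.0,0.082],[2.0,4.5,1.02,0.3,0.0,0.0,0.082],[2.0,4.57,0.65,0.3,0.0,0.0,0.082]]
```

```bash

python3 -m pendant '[[2,4.5,1.5,0,0,0,0.04],[2,4.5,1.4,0,0,0,0.04],[2,4.5,1.2,0,0,0,0.04],[2,0,0,0,0,0,0],[2,0,0,0,0,0,0]]'
python3 -c "
from h import *
st();plan((.58,-.052,.155),1.33,2)"
```

```text
t: 7.12
tool_pos: [0.5772, -0.0713, 0.1803]
eef_rot: [-3.131, 0.004, 1.318]
force: [-0.6, -0.1, -0.9]
width: 0.0234
t 7.12 pos [ 0.5772 -0.0713  0.1803] rot [-3.131  0.004  1.318] F [-0.62 -0.11 -0.93] w 0.0234
[[2.0,1.94,-0.21,2.53,0.0,0.0,-0.012]]
```

Check the view of pan and weight from the fixed cameras before lowering.

```bash

python3 -m pendant '[[2,1.3,-0.1,0.9,-0.01,0,0],[2,0.6,-0.1,0.9,0,0,0],[2,0,0,0,0,0,0],[2,0,0,0,0,0,0]]'
python3 - <<'E'
from h import *
st()
i=camera_info("wrist");a=snapshot("wrist");b=snapshot("scene")
cv2.imwrite("pics/e.png",np.hstack([cv2.resize(a,(400,300)),cv2.resize(b[130:280,210:410],(400,300))])[:,:,::-1])
E
```

```text
t: 7.62
tool_pos: [0.5779, -0.0541, 0.1596]
eef_rot: [-3.138, 0.005, 1.313]
force: [0.7, 0.3, -0.9]
width: 0.0237
t 7.62 pos [ 0.5779 -0.0541  0.1596] rot [-3.138  0.005  1.313] F [ 0.7   0.3  -0.93] w 0.0237
```

View pics/e.png

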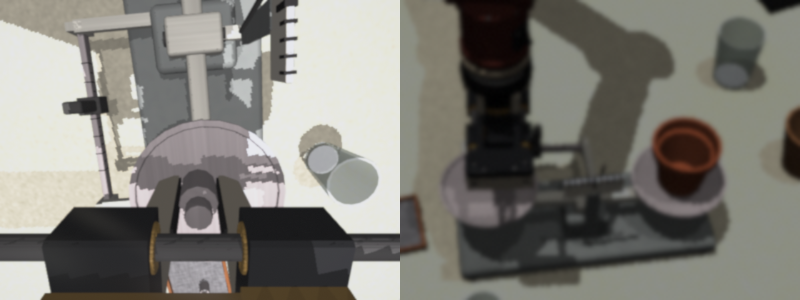

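```bash

python3 -m pendant '[[2,0,0,0.5,0,0,0],[2,0,0,0.4,0,0,0],[2,0,0,0.3,0,0,0],[2,0,0,0.2,0,0,0],[2,0,0,0,0,0,0],[2,0,0,0,0,0,0]]'
python3 - <<'E'
from h import *
for k in range(3): st()
E
```

```text
t: 8.48
tool_pos: [0.5782, -0.0548, 0.1453]
eef_rot: [-3.14, 0.005, 1.312]
force: [0.3, 1.0, -1.1]
width: 0.0233
t 8.47 pos [ 0.5782 -0.0548  0.1453] rot [-3.14   0.005  1.312] F [ 0.33  0.98 -1.06] w 0.0233
t 8.47 pos [ 0.5782 -0.0548  0.1453] rot [-3.14   0.005  1.312] F [ 0.33  0.98 -1.06] w 0.0233
t 8.47 pos [ 0.5782 -0.0548  0.1453] rot [-3.14   0.005  1.312] F [ 0.33  0.98 -1.06] w 0.0233
```

```bash

for k in 1 2 3; do python3 -m pendant '[[2,0,0,0.1,0,0,0],[2,0,0,0,0,0,0]]'; done
```

```text
t: 8.72
tool_pos: [0.5783, -0.0549, 0.1447]
eef_rot: [-3.14, 0.005, 1.312]
force: [0.1, 0.7, 0.3]
width: 0.0237
t: 8.98
tool_pos: [0.5783, -0.0549, 0.1439]
eef_rot: [-3.14, 0.005, 1.312]
force: [0.3, 0.1, 0.4]
width: 0.0235
t: 9.22
tool_pos: [0.5783, -0.055, 0.1429]
eef_rot: [-3.14, 0.005, 1.312]
force: [0.3, -0.1, 0.4]
width: 0.024
```

```bash

python3 -m pendant '[[2,0,0,-0.1,0,0,0],[2.6,0,0,0,0,0,0],[3.2,0,0,0,0,0,0],[4,0,0,0,0,0,0],[4,0,0,-1,0,0,0],[4,0,0,-2,0,0,0],[4,0,0,-3,0,0,0],[4,0,0,-4,0,0,0],[4,0,0,0,0,0,0]]'
python3 - <<'E'
from h import *
s=st();print(np.round(s["joint_positions"],2))
i=camera_info("wrist");a=snapshot("wrist");b=snapshot("scene");np.save("wi.npy",i["cam_to_world"])
cv2.imwrite("pics/f0.png",a[:,:,::-1])
cv2.imwrite("pics/f.png",np.vstack([np.zeros((0,560,3),np.uint8),a])[:,:,::-1])
E
```

```text
t: 10.35
tool_pos: [0.5794, -0.055, 0.2495]
eef_rot: [3.14, 0.005, 1.311]
force: [-0.3, 0.5, -1.4]
width: 0.0398
t 10.35 pos [ 0.5794 -0.055   0.2495] rot [3.14  0.005 1.311] F [-0.34  0.49 -1.39] w 0.0398
[-0.27  0.54  0.52  1.63 -0.3   1.05  0.08]
```

View pics/f.png

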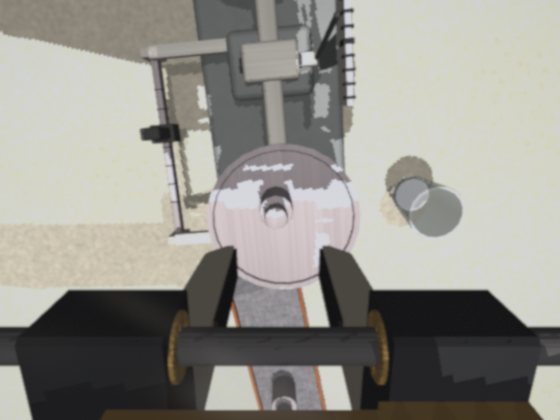

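```bash
cat >> h.py <<'E'
C=np.array([.598,.05]);YAW=-.165
def bal(x,y,z,c=None,yaw=None):
    c=C if c is None else c; w=YAW if yaw is None else yaw
    return np.array([c[0]+x*np.cos(w)-y*np.sin(w),c[1]+x*np.sin(w)+y*np.cos(w),z])
def tab(p,t=-.1,dz=0):  # tab centre+dz, poise p (m), tilt t
    y=-(.010+p); return bal(-.1,y,.074+dz+(-t)*-y)
E
python3 - <<'E'
from h import *
K=camera_info("wrist")["camera_matrix"];i={"camera_matrix":K,"cam_to_world":np.load("wi.npy")}
print("panR",proj("wrist",bal(0,-.12,.116),i),"seen 284,214")
for p in(.03,.04,.05,.06):
  print(p,"top",proj("wrist",tab(p,dz=.016),i),"bot",proj("wrist",tab(p,dz=-.016),i), "scene top",proj("scene",tab(p,dz=.016)))
print("poise obs: wrist tab dark left end at 143,133; saddle right end 178,133")
print(ray("wrist",147,134,.095,i),ray("wrist",284,214,.116,i))
for n in("poise_tab","pan_right_top"):
  for d in silhouettes("wrist",n)[:2]: print(n,d["conf"],d["extent"])
E
```

```text
panR [279.75007071 216.49350739] seen 284,214
0.03 top [143.02265825 122.53412441] bot [155.84368232 119.73703306] scene top [281.22509494 193.20340223]
0.04 top [145.09711706 135.52817409] bot [157.64435917 131.51015538] scene top [277.46188414 193.35140617]
0.05 top [147.14449583 148.35259915] bot [159.42375544 143.14414173] scene top [273.68691922 193.4998724 ]
0.06 top [149.16532139 161.0106995 ] bot [161.18224615 154.6414441 ] scene top [269.90014503 193.64880307]
poise obs: wrist tab dark left end at 143,133; saddle right end 178,133
[0.49301641 0.01783984 0.095     ] [ 0.58201617 -0.06723667  0.116     ]
poise_tab 0.8 [139.2, 124.5, 181.2, 142.7]
poise_tab 0.6 [209.0, 144.7, 358.9, 289.3]
pan_right_top 0.91 [206.5, 145.9, 361.4, 289.2]
```

```bash
python3 - <<'E'
from h import *
K=camera_info("wrist")["camera_matrix"];i={"camera_matrix":K,"cam_to_world":np.load("wi.npy")}
for x in(.04,.05,.06):print(x,proj("wrist",bal(x,.011,.184),i),proj("wrist",bal(x,0,.185),i))
st();a=plan((.49,.018,.21),-.168,2)
a=cv2.imread("pics/f0.png")[0:120,280:400];cv2.imwrite("pics/g.png",cv2.resize(a,None,fx=5,fy=5,interpolation=cv2.INTER_CUBIC))
E
```

```text
0.04 [336.23971993   5.82592861] [337.58704072  29.42043472]
0.05 [356.22290937   3.75591866] [357.3367935   27.40598181]
0.06 [376.25963436   1.6803631 ] [377.13883285  25.38619572]
t 10.55 pos [ 0.5766 -0.0538  0.2445] rot [-3.133  0.006  1.312] F [ 1.17 -0.47  0.34] w 0.0399
[[2.0,0.52,-1.13,0.38,0.0,0.0,0.164],[2.0,0.33,-1.21,0.38,0.0,0.0,0.164],[2.0,0.13,-1.24,0.38,0.0,0.0,0.164],[2.0,-0.08,-1.25,0.38,0.0,0.0,0.164],[2.0,-0.28,-1.22,0.38,0.0,0.0,0.164],[2.0,-0.47,-1.16,0.38,0.0,0.0,0.164],[2.0,-0.66,-1.06,0.38,0.0,0.0,0.164],[2.0,-0.82,-0.94,0.38,0.0,0.0,0.164],[2.0,-0.97,-0.79,0.38,0.0,0.0,0.164]]
```

View pics/g.png

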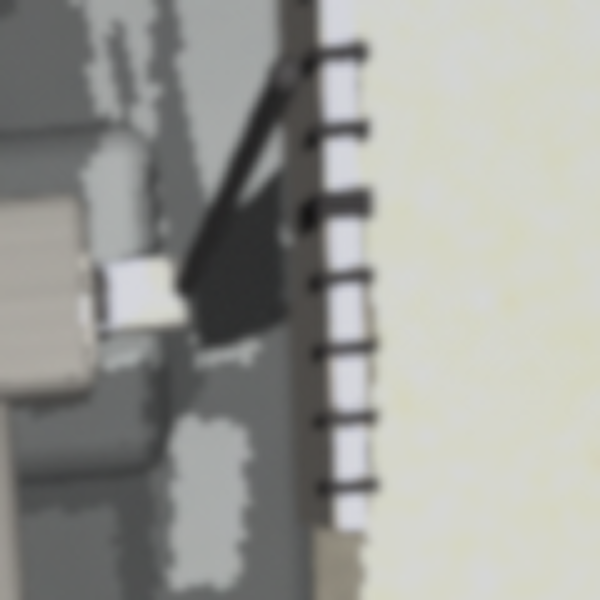

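```bash
python3 - <<'E'
from h import *
K=camera_info("wrist")["camera_matrix"];i={"camera_matrix":K,"cam_to_world":np.load("wi.npy")}
for x in(.045,.05,.055):print(x,proj("wrist",bal(x,0,.17),i))
print(proj("wrist",bal(0,0,.09),i),"pivot block seen ~(268,60)")
E
```

```text
0.045 [342.41786698  33.04556211]
0.05 [351.59082221  32.1124584 ]
0.055 [360.77504519  31.1782085 ]
[264.88763528  55.65243547] pivot block seen ~(268,60)
```

```bash

python3 -m pendant '[[2,0.5,-1.1,0.3,0,0,0.164],[2,0.3,-1.2,0.3,0,0,0.164],[2,0.1,-1.2,0.3,0,0,0.164],[2,-0.1,-1.2,0.3,0,0,0.164],[2,-0.3,-1.2,0.3,0,0,0.164],[2,-0.5,-1.2,0.3,0,0,0.164],[2,-0.7,-1.1,0.3,0,0,0.164],[2,-0.8,-0.9,0.3,0,0,0.164],[2,-1,-0.8,0.3,0,0,0.164],[2,0,0,0,0,0,0]]'
python3 -m pendant '[[2,0,0,0,0,0,0]]'
python3 - <<'E'
from h import *
st()
i=camera_info("wrist");a=snapshot("wrist");np.save("wi.npy",i["cam_to_world"]);cv2.imwrite("pics/h.png",a[:,:,::-1])
for d in silhouettes("wrist","poise_tab")[:2]: print(d["conf"],d["extent"])
for p in(.03,.04):print(proj("wrist",tab(p,dz=.016),i),proj("wrist",tab(p,dz=-.016),i))
E
```

```text
t: 11.8
tool_pos: [0.4803, 0.0216, 0.2063]
eef_rot: [3.129, 0.034, -0.214]
force: [0.1, -0.1, 0.1]
width: 0.0198
t: 11.92
tool_pos: [0.4805, 0.0214, 0.206]
eef_rot: [3.128, 0.034, -0.211]
force: [0.8, -1.2, -0.5]
width: 0.0199
t 11.93 pos [0.4805 0.0214 0.206 ] rot [ 3.128  0.034 -0.211] F [ 0.83 -1.25 -0.54] w 0.0199
0.56 [266.1, 158.1, 291.2, 195.1]
[262.98988263 191.18484538] [263.96205142 179.7305115 ]
[277.19649982 190.91046056] [276.68092642 179.44697754]
```

View pics/h.png

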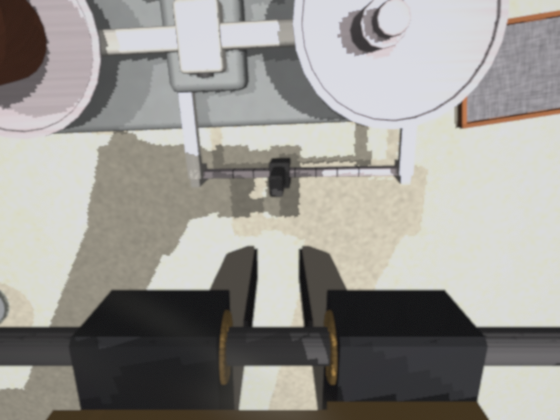

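```bash
python3 - <<'E'
from h import *
K=camera_info("wrist")["camera_matrix"];i={"camera_matrix":K,"cam_to_world":np.load("wi.npy")}
a=ray("wrist",277,185,.095,i);b=ray("wrist",278.5,177,.079,i);print(a,b)
bal0=ray("wrist",198,173,.06,i);bal1=ray("wrist",403,173,.072,i);print(bal0,bal1,np.arctan2(-(bal0-bal1)[0],(bal0-bal1)[1]))
st();plan((a[0],a[1],.12),-.175,2.2,4)
E
```

```text
[0.49537331 0.01634021 0.095     ] [0.49676902 0.01471178 0.079     ]
[0.5085932  0.07651203 0.06      ] [ 0.47804586 -0.07791009  0.072     ] -0.1952958014071274
t 12.03 pos [0.4806 0.0213 0.2062] rot [ 3.128  0.034 -0.212] F [-0.29 -0.64  0.42] w 0.0199
[[2.2,0.39,0.04,2.15,0.0,0.0,-0.009],[2.2,0.39,0.05,2.15,0.0,0.0,-0.009],[2.2,0.39,0.05,2.15,0.0,0.0,-0.009],[2.2,0.39,0.05,2.15,0.0,0.0,-0.009]]
```

```bash

python3 -m pendant '[[2.4,0.4,0.1,1.8,0.013,0.034,-0.02],[2.4,0.4,0.1,1.8,0,0,0],[2.4,0.4,0,1.8,0,0,0],[2.4,0.3,0,1.4,0,0,0],[2.4,0,0,0,0,0,0],[2.4,0,0,0,0,0,0]]'
python3 - <<'E'
from h import *
st()
i=camera_info("wrist");a=snapshot("wrist");np.save("wi.npy",i["cam_to_world"]);cv2.imwrite("pics/i.png",a[:,:,::-1])
for d in silhouettes("wrist","poise_tab")[:2]: print(d["conf"],d["extent"])
s=st();y=s["eef_rot"][2];d=np.array([.4955,.0158])-s["tool_pos"][:2]
print("tool dx,dy mm",1e3*(np.cos(y)*d[0]+np.sin(y)*d[1]),1e3*(np.sin(y)*d[0]-np.cos(y)*d[1]))
E
```

```text
t: 12.78
tool_pos: [0.4976, 0.0147, 0.135]
eef_rot: [-3.141, -0.003, -0.191]
force: [-0.2, -0.6, 0.3]
width: 0.024
t 12.78 pos [0.4976 0.0147 0.135 ] rot [-3.141e+00 -3.000e-03 -1.910e-01] F [-0.24 -0.61  0.28] w 0.024
0.74 [264.7, 211.2, 291.9, 269.8]
t 12.88 pos [0.4975 0.0148 0.1352] rot [-3.141e+00 -3.000e-03 -1.900e-01] F [-0.66  0.23  0.09] w 0.0239
tool dx,dy mm -2.1934434915524808 -0.5535688498429835
```

View pics/i.png

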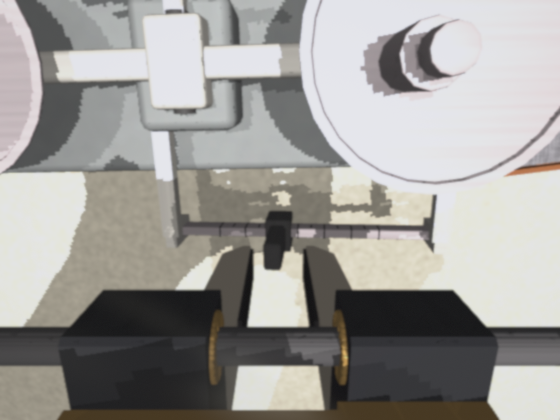

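```bash

python3 -m pendant '[[2.4,-0.2,-0.2,0.8,0,0,0],[2.4,0,0,1.2,0,0,0],[2.4,0,0,1.2,0,0,0],[2.4,0,0,0,0,0,0]]'
python3 -m pendant '[[1.8,0,0,0,0,0,0]]'
```

```text
t: 13.38
tool_pos: [0.4959, 0.018, 0.1014]
eef_rot: [-3.14, -0.004, -0.189]
force: [-0.5, -0.7, 0.6]
width: 0.0237
t: 13.5
tool_pos: [0.4959, 0.0178, 0.1013]
eef_rot: [-3.141, -0.004, -0.19]
force: [0.1, -0.1, 0.9]
width: 0.0193
```

```bash

python3 -m pendant '[[1.8,0,0.5,-0.05,0,0,0],[1.8,0,1.0,-0.05,0,0,0],[1.8,0,1.0,-0.05,0,0,0],[1.8,0,1.0,-0.05,0,0,0],[1.8,0,1.0,-0.05,0,0,0],[1.8,0,1.0,-0.05,0,0,0],[1.8,0,0.6,-0.05,0,0,0],[1.8,0,0,0,0,0,0],[1.8,0,0,0,0,0,0]]'
python3 - <<'E'
from h import *
a=snapshot("wrist");cv2.imwrite("pics/j.png",a[:,:,::-1])
for d in silhouettes("wrist","poise_tab")[:2]: print(d["conf"],d["extent"])
E
```

```text
t: 14.62
tool_pos: [0.4843, -0.0468, 0.1058]
eef_rot: [-3.139, -0.006, -0.191]
force: [0.3, 0.7, 0.5]
width: 0.0181
0.86 [259.0, 227.5, 292.8, 296.5]
```

```bash

python3 -m pendant '[[1.8,0,-0.4,0,0,0,0],[2.2,0,0,-2,0,0,0],[2.4,0,0,-5,0,0,0],[2.4,0,-2,-4,0,0,0],[2.4,4,-4,-2,0,0,0],[2.4,4,-2,0,0,0,0],[2.4,2,0,0,0,0,0],[2.4,0,0,0,0,0,0],[2.4,0,0,0,0,0,0]]'
python3 - <<'E'
from h import *
st()
i=camera_info("wrist");a=snapshot("wrist");np.save("wi.npy",i["cam_to_world"]);cv2.imwrite("pics/k.png",a[:,:,::-1])
E
```

```text
t: 15.85
tool_pos: [0.5983, 0.023, 0.2389]
eef_rot: [-3.14, -0.0, -0.187]
force: [-0.5, 0.1, -0.3]
width: 0.024
t 15.85 pos [0.5983 0.023  0.2389] rot [-3.14  -0.    -0.187] F [-0.52  0.11 -0.3 ] w 0.024
```

View pics/k.png

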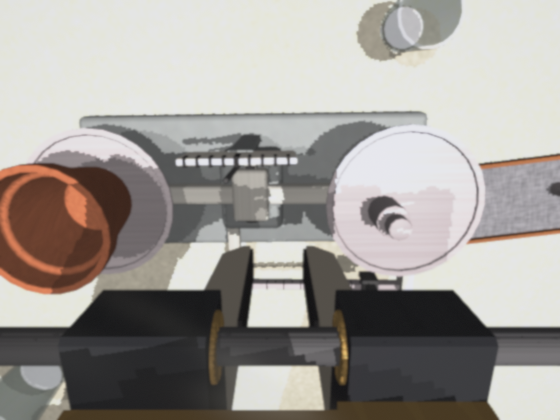

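```bash
cat >> h.py <<'E'
def asc(f,r0,r1,c0,c1):
    g=cv2.imread(f,0)[r0:r1,c0:c1]
    for k,r in enumerate(g): print(r0+k,"".join(" .:-=+*#%@"[9-min(9,v//26)] for v in r))
E
python3 - <<'E'
from h import *
asc("pics/k.png",145,190,195,290)
E
```

```text
145 ----::::::::::----:::::::::--------=++*########################*+==--============----::::::::::
146 :--:::::::::::::::::::::------====++**#########################*+++==++++++++++++==----::::::::
147 ::::::::::::::::::-------=====+++***############################***********##*****++==--:------
148 ::::::::::::::-----======++++++***#################################################*+=---------
149 :::::::::::::-==========++++++*****######*****************##########################*+=--------
150 -------------==++++======++++****++******++========+=====+**##################********+========
151 ==============++++++====++++****++++++++++==--============+***************************+++++++++
152 +++++++++++++++++++++++++*******++++******+++===+++++++++++************************************
153 *****************************************###***************************************************
154 ****************************************#%%%%#********##***********##**********###**********###
155 **####*********###**********###********#%%%%%#*******###**********###**********###**********###

[... 2699 characters left out ...]

183 *************************************++=------------------------------==++=========+***********
184 **************************************+===----------------------------==+++++++++++************
185 **************************************+++==-----====------------------==++++++++++++++*********
186 ++++++++++++++++++++++++++***********++++============-----------------====---=========++*******
187 ========================++++++++++++++++++============-----------========-:::::::::::-=++++++++
188 ==========================++++++++++++++++++=+++=======---===============-:..........:-=+++++++
189 ------------------------===++++++++++++++++===++====++=================++=:............-=++++++
```

```bash
cat >> h.py <<'E'
def tip_tilt(mid,tip,i,mk=None):
    m=ray("wrist",*mid,.17,i);t=ray("wrist",*tip,.185,i)
    ax=np.array([-np.sin(YAW2),np.cos(YAW2)]);d=(t-m)[:2]@ax
    print("mid",m,"tip",t,"offset to left pan mm",round(1e3*d,2),"grams",round(d/.00115,2))
YAW2=-.18
E
python3 - <<'E'
from h import *
K=camera_info("wrist")["camera_matrix"];i={"camera_matrix":K,"cam_to_world":np.load("wi.npy")}
tip_tilt((235.7,161),(228,178),i)
l=ray("wrist",207.5,161,.17,i);r=ray("wrist",286,161,.17,i);print(l,r,np.arctan2(-(l-r)[0],(l-r)[1]))
e=[ray("wrist",u,v,.074,i) for u,v in((371,277),)];print(e)
E
```

```text
mid [0.64526832 0.03805794 0.17      ] tip [0.63923678 0.04192831 0.185     ] offset to left pan mm 2.73 grams 2.37
[0.64824345 0.05391098 0.17      ] [0.63996378 0.00979266 0.17      ] -0.18551173505563073
[array([ 0.50381123, -0.04646255,  0.074     ])]
```

```bash
python3 - <<'E'
from h import *
st();a=plan((.4848,-.043,.235),-.185,2.4,4);plan((.4848,-.043,.105),-.185,2.4,4,start=a)
E
```

```text
t 15.9 pos [0.5983 0.023  0.239 ] rot [-3.139 -0.    -0.187] F [0.32 0.12 0.4 ] w 0.0238
[[2.4,-2.48,2.15,0.1,0.0,0.0,-0.0],[2.4,-2.48,2.15,0.1,0.0,0.0,-0.0],[2.4,-2.48,2.15,0.1,0.0,0.0,-0.0],[2.4,-2.48,2.15,0.1,0.0,0.0,-0.0]]
[[2.4,0.0,-0.0,3.25,0.0,0.0,-0.0],[2.4,0.0,-0.0,3.25,0.0,0.0,-0.0],[2.4,0.0,-0.0,3.25,0.0,0.0,-0.0],[2.4,0.0,-0.0,3.25,0.0,0.0,-0.0]]
```

```bash

python3 -m pendant '[[2.4,-2.5,2.2,0.1,0,0,0],[2.4,-2.5,2.2,0.1,0,0,0],[2.4,-2.5,2.2,0.1,0,0,0],[2.4,-2.5,2.2,0.1,0,0,0],[2.4,0,0,3,0,0,0],[2.4,0,0,3,0,0,0],[2.4,0,0,3,0,0,0],[2.4,0,0,0,0,0,0]]'
python3 - <<'E'
from h import *
s=st()
a=snapshot("wrist");cv2.imwrite("pics/l.png",a[:,:,::-1])
for d in silhouettes("wrist","poise_tab")[:2]: print(d["conf"],d["extent"])
plan((.4848,-.043,.105),-.185,2.4,3)
E
```

```text
t: 16.9
tool_pos: [0.472, -0.046, 0.1442]
eef_rot: [-3.133, 0.002, -0.192]
force: [-0.6, -0.1, 0.3]
width: 0.0242
t 16.9 pos [ 0.472  -0.046   0.1442] rot [-3.133e+00  2.000e-03 -1.920e-01] F [-0.57 -0.08  0.26] w 0.0242
0.62 [262.8, 184.6, 290.1, 237.4]
0.19 [0.9, 0.0, 429.8, 235.5]
[[2.4,0.33,-0.19,1.37,0.0,0.0,-0.002],[2.4,0.33,-0.19,1.37,0.0,0.0,-0.002],[2.4,0.33,-0.19,1.37,0.0,0.0,-0.002]]
```

```bash

python3 -m pendant '[[2.4,1.2,-0.1,0.8,0,0,0],[2.4,0.1,0,1.2,0,0,0],[2.4,0,0,1.0,0,0,0],[2.4,0,0,0.8,0,0,0],[1.8,0,0,0,0,0,0],[1.8,0,0,0,0,0,0]]'
```

```text
t: 17.75
tool_pos: [0.4897, -0.0483, 0.1077]
eef_rot: [-3.133, -0.008, -0.191]
force: [-1.0, -0.4, 0.3]
width: 0.0181
```

```bash

python3 -m pendant '[[1.8,0,-0.6,0.2,0,0,0],[1.8,0,-0.8,0.1,0,0,0],[1.8,0,-0.8,0,0,0,0],[1.8,0,-0.7,0,0,0,0],[1.8,0,-0.5,0,0,0,0],[1.8,0,0,0,0,0,0],[1.8,0,0,0,0,0,0]]'
python3 - <<'E'
from h import *
s=st();d=np.array(s["tool_pos"])[:2]-[.64527,.03806];print("tcp bal y",d@[.18,.984])
E
```

```text
t: 18.62
tool_pos: [0.4966, -0.0125, 0.1054]
eef_rot: [-3.134, -0.009, -0.19]
force: [-0.1, -1.3, 1.0]
width: 0.0179
t 18.62 pos [ 0.4966 -0.0125  0.1054] rot [-3.134 -0.009 -0.19 ] F [-0.11 -1.26  0.98] w 0.0179
tcp bal y -0.07652565475648646
```

```bash

python3 -m pendant '[[1.8,0,0.4,0,0,0,0],[2.4,0,0,-2,0,0,0],[3,0,0,-4,0,0,0],[3,0,0,-4,0,0,0],[3,0,0,-2,0,0,0]]'
python3 -c "
from h import *
st();plan((.525,-.245,.20),1.45,3,10)"
```

```text
t: 19.25
tool_pos: [0.4937, -0.0185, 0.2273]
eef_rot: [-3.133, -0.004, -0.194]
force: [0.1, 0.1, -0.7]
width: 0.0299
t 19.25 pos [ 0.4937 -0.0185  0.2273] rot [-3.133 -0.004 -0.194] F [ 0.07  0.07 -0.72] w 0.0299
[[3.0,0.74,2.16,0.27,0.0,0.0,-0.164],[3.0,0.38,2.25,0.27,0.0,0.0,-0.164],[3.0,0.01,2.29,0.27,0.0,0.0,-0.164],[3.0,-0.37,2.26,0.27,0.0,0.0,-0.164],[3.0,-0.73,2.17,0.27,0.0,0.0,-0.164],[3.0,-1.08,2.02,0.27,0.0,0.0,-0.164],[3.0,-1.39,1.81,0.27,0.0,0.0,-0.164],[3.0,-1.67,1.56,0.27,0.0,0.0,-0.164],[3.0,-1.9,1.27,0.27,0.0,0.0,-0.164],[3.0,-2.08,0.94,0.27,0.0,0.0,-0.164]]
```

```bash

python3 -m pendant '[[3,0.7,2.2,0.3,0,0,-0.164],[3,0.4,2.2,0.3,0,0,-0.164],[3,0,2.3,0.3,0,0,-0.164],[3,-0.4,2.3,0.3,0,0,-0.164],[3,-0.7,2.2,0.3,0,0,-0.164],[3,-1.1,2,0.3,0,0,-0.164],[3,-1.4,1.8,0.3,0,0,-0.164],[3,-1.7,1.6,0.3,0,0,-0.164],[3,-1.9,1.3,0.3,0,0,-0.164],[3,-2.1,0.9,0.3,0,0,-0.164]]'
python3 -m pendant '[[3,0,0,0,0,0,0],[3,0,0,0,0,0,0]]'
python3 -c "
from h import *
st();plan((.531,-.25,.10),1.45,3,4)"
```

```text
t: 20.5
tool_pos: [0.5304, -0.2532, 0.1965]
eef_rot: [3.131, -0.012, 1.498]
force: [0.3, 0.8, -0.5]
width: 0.0302
t: 20.75
tool_pos: [0.5292, -0.2548, 0.1962]
eef_rot: [3.132, -0.013, 1.49]
force: [0.7, -0.1, -0.1]
width: 0.0301
t 20.75 pos [ 0.5292 -0.2548  0.1962] rot [ 3.132 -0.013  1.49 ] F [ 0.74 -0.05 -0.05] w 0.0301
[[3.0,0.12,0.04,2.41,0.0,0.0,0.01],[3.0,0.12,0.03,2.41,0.0,0.0,0.01],[3.0,0.12,0.03,2.41,0.0,0.0,0.01],[3.0,0.12,0.03,2.41,0.0,0.0,0.01]]
```

```bash

python3 -m pendant '[[3,0.2,0,2.6,0.01,-0.013,0],[3,0.2,0,2.6,0,0,0],[3,0.2,0,2.6,0,0,0],[3,0.2,0,2.4,0,0,0],[3,0,0,0,0,0,0],[3,0,0,0,0,0,0],[3,0,0,0,0,0,0]]'
python3 - <<'E'
from h import *
s=st()
i=camera_info("wrist");a=snapshot("wrist");np.save("wi.npy",i["cam_to_world"]);cv2.imwrite("pics/m.png",a[:,:,::-1])
for n in["w20_center"]:
    for d in silhouettes("wrist",n)[:2]:
      e=np.array(d["extent"]);print(n,round(d["conf"],2),np.round(e).tolist(),ray("wrist",(e[0]+e[2])/2,(e[1]+e[3])/2,.018,i))
print(proj("wrist",(.531,-.258,.018),i))
E
```

```text
t: 21.62
tool_pos: [0.5333, -0.2384, 0.0952]
eef_rot: [3.137, -0.001, 1.489]
force: [-0.4, -0.7, -0.1]
width: 0.0301
t 21.62 pos [ 0.5333 -0.2384  0.0952] rot [ 3.137e+00 -1.000e-03  1.489e+00] F [-0.4  -0.72 -0.13] w 0.0301
w20_center 0.79 [267.0, 243.0, 285.0, 274.0] [ 0.53129771 -0.26048351  0.018     ]
[275.56850336 254.88896731]
```

View pics/m.png

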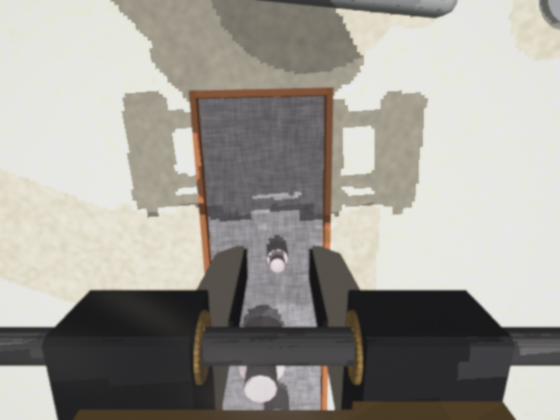

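```bash

python3 -m pendant '[[3,-1.2,0,0,0,0,0],[3,-0.9,0,0,0,0,0],[3,0,0,1,0,0,0],[3,0,0,1,0,0,0],[3,0,0,0,0,0,0]]'
python3 -c "
from h import *
st();plan((.531,-.260,.033),1.489,3,3)"
```

```text
t: 22.35
tool_pos: [0.5313, -0.2625, 0.0743]
eef_rot: [3.136, -0.001, 1.487]
force: [0.4, 0.7, -1.1]
width: 0.03
t 22.35 pos [ 0.5313 -0.2625  0.0743] rot [ 3.136e+00 -1.000e-03  1.487e+00] F [ 0.43  0.66 -1.1 ] w 0.03
[[3.0,0.08,-0.02,1.38,0.0,0.0,-0.001],[3.0,0.08,-0.02,1.38,0.0,0.0,-0.001],[3.0,0.08,-0.02,1.38,0.0,0.0,-0.001]]
```

```bash

python3 -m pendant '[[3,0.1,0,1.3,0,0,0],[3,0.1,0,1.3,0,0,0],[3,0,0,1.3,0,0,0],[3,0,0,0,0,0,0],[3,0,0,0,0,0,0]]'
python3 -m pendant '[[1,0,0,0,0,0,0],[1,0,0,0,0,0,0],[1,0,0,0,0,0,0]]' 5
```

```text
t: 22.98
tool_pos: [0.5316, -0.2592, 0.0315]
eef_rot: [3.138, -0.002, 1.488]
force: [-0.1, -0.7, 0.0]
width: 0.0301
t: 23.35
tool_pos: [0.5322, -0.2596, 0.0326]
eef_rot: [3.136, -0.001, 1.488]
force: [0.1, 0.6, 0.4]
width: 0.0138
```

```bash

python3 -m pendant '[[1,0,0,-2,0,0,0],[1,0,0,-4,0,0,0],[1,0,0,-5,0,0,0],[1,0,0,-4.5,0,0,0],[1,0,0,0,0,0,0]]'
python3 -c "
from h import *
st();plan((.580,-.094,.178),1.36,1)"
```

```text
t: 23.98
tool_pos: [0.5311, -0.2598, 0.1923]
eef_rot: [3.136, -0.001, 1.487]
force: [0.2, 0.3, -1.1]
width: 0.0136
t 23.98 pos [ 0.5311 -0.2598  0.1923] rot [ 3.136e+00 -1.000e-03  1.487e+00] F [ 0.18  0.26 -1.13] w 0.0136
[[1.0,5.64,1.16,0.48,0.0,0.0,0.042],[1.0,5.69,0.92,0.48,0.0,0.0,0.042],[1.0,5.72,0.68,0.48,0.0,0.0,0.042]]
```

```bash

python3 -m pendant '[[1,4.5,1.1,0.3,0,0,0.042],[1,5,0.9,0.3,0,0,0.042],[1,4.5,0.7,0.3,0,0,0.042],[1,1.8,0.2,0.2,0,0,0],[1,0,0,0,0,0,0],[1,0,0,0,0,0,0]]'
python3 -c "
from h import *
st();plan((.580,-.094,.155),1.36,1,2)"
```

```text
t: 24.72
tool_pos: [0.5788, -0.1073, 0.177]
eef_rot: [-3.14, 0.002, 1.351]
force: [0.7, 0.5, 0.4]
width: 0.0136
t 24.73 pos [ 0.5788 -0.1073  0.177 ] rot [-3.140e+00  2.000e-03  1.351e+00] F [0.71 0.52 0.36] w 0.0136
[[1.0,0.66,-0.09,1.1,0.0,0.0,-0.004],[1.0,0.66,-0.08,1.1,0.0,0.0,-0.004]]
```

```bash

python3 -m pendant '[[1,0.7,-0.1,1,0,0,0],[1,0.6,-0.1,0.8,0,0,0],[1,0,0,0.6,0,0,0],[1,0,0,0.4,0,0,0],[1,0,0,0.2,0,0,0],[1,0,0,0,0,0,0],[1,0,0,0,0,0,0]]'
python3 -m pendant '[[1,0,0,0,0,0,0]]'
```

```text
t: 25.6
tool_pos: [0.5783, -0.0989, 0.1451]
eef_rot: [-3.14, 0.005, 1.344]
force: [-0.4, 0.2, 0.7]
width: 0.0137
t: 25.72
tool_pos: [0.5785, -0.099, 0.1454]
eef_rot: [-3.141, 0.005, 1.344]
force: [0.1, 0.6, -0.9]
width: 0.0136
```

```bash

python3 -m pendant '[[1,0,0,0.12,0,0,0],[1,0,0,0.12,0,0,0],[1,0,0,0,0,0,0]]'
python3 -m pendant '[[1.6,0,0,0,0,0,0],[2.2,0,0,0,0,0,0],[3,0,0,0,0,0,0],[3.6,0,0,-0.5,0,0,0],[3.6,0,0,-2,0,0,0],[3.6,0,0,-4,0,0,0],[3.6,0,0,-3,0,0,0],[3.6,0,0,0,0,0,0]]'
python3 -c "
from h import *
st();plan((.585,-.02,.24),-.185,3)"
```

```text
t: 26.1
tool_pos: [0.5786, -0.099, 0.1431]
eef_rot: [-3.141, 0.005, 1.344]
force: [0.0, 0.5, -0.1]
width: 0.0137
t: 27.1
tool_pos: [0.5788, -0.0987, 0.2417]
eef_rot: [-3.142, 0.005, 1.343]
force: [0.7, -0.5, -0.4]
width: 0.036
t 27.1 pos [ 0.5788 -0.0987  0.2417] rot [-3.142  0.005  1.343] F [ 0.69 -0.46 -0.44] w 0.036
[[3.0,0.87,-0.13,0.02,0.0,0.0,0.17],[3.0,0.83,-0.27,0.02,0.0,0.0,0.17],[3.0,0.77,-0.41,0.02,0.0,0.0,0.17],[3.0,0.69,-0.54,0.02,0.0,0.0,0.17],[3.0,0.59,-0.65,0.02,0.0,0.0,0.17],[3.0,0.48,-0.74,0.02,0.0,0.0,0.17],[3.0,0.34,-0.81,0.02,0.0,0.0,0.17],[3.0,0.2,-0.85,0.02,0.0,0.0,0.17],[3.0,0.06,-0.88,0.02,0.0,0.0,0.17]]
```

```bash

python3 -m pendant '[[3,1.4,-0.2,0,0,0,0.17],[3,1.4,-0.5,0,0,0,0.17],[3,1.3,-0.7,0,0,0,0.17],[3,1.2,-0.9,0,0,0,0.17],[3,1.0,-1.1,0,0,0,0.17],[3,0.8,-1.3,0,0,0,0.17],[3,0.6,-1.4,0,0,0,0.17],[3,0.3,-1.4,0,0,0,0.17],[3,0.1,-1.5,0,0,0,0.17],[3,0,0,0,0,0,0]]'
python3 -m pendant '[[3,0,0,0,0,0,0]]'
python3 - <<'E'
from h import *
s=st()
i=camera_info("wrist");a=snapshot("wrist");np.save("wi.npy",i["cam_to_world"]);cv2.imwrite("pics/n.png",a[:,:,::-1])
print(proj("wrist",(.6453,.0381,.17),i),proj("wrist",(.637,.039,.185),i))
E
```

```text
t: 28.35
tool_pos: [0.5854, 0.0394, 0.2288]
eef_rot: [3.132, 0.02, -0.239]
force: [0.3, 0.1, 0.7]
width: 0.0299
t: 28.48
tool_pos: [0.5849, 0.0386, 0.2282]
eef_rot: [3.131, 0.021, -0.237]
force: [-0.4, -1.0, -0.2]
width: 0.0297
t 28.48 pos [0.5849 0.0386 0.2282] rot [ 3.131  0.021 -0.237] F [-0.43 -0.99 -0.17] w 0.0297
[249.15501025 133.60178469] [249.79456737 154.13029909]
```

View pics/n.png

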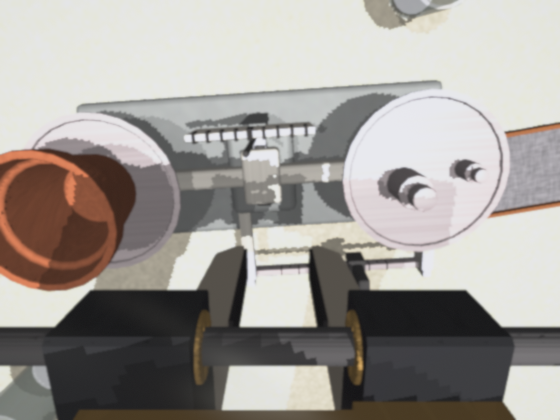

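Both weights stand upright on the right pan, at (422,192) and (478,172). The pointer tip sits close to the middle mark at about (250,150). I'll read that numerically.

```bash
python3 - <<'E'
from h import *
asc("pics/n.png",118,165,205,300)
E
```

```text
118 ::::---:::::::----====+++++++++++++++++**######################+=-----------:::::::::::::::::::
119 ----==--::----====++++++++++++++++++++**#######################+=------------::::::::::::::::::
120 ====++=---====+++++++++++++++++++++++**#######################*+=-------------:::::::::::::::::
121 +++++++===++++++++++++++++++++++++++**########################*=----------------::::::::::-----
122 +++++++++++++++++++++++++++++++++++**###############*********#*=--------------------------=====
123 +++++++++++++==++++++++++++++++==++**######*****+++++++++==++*+=======================+++++++++
124 =+++++++++++==-=======+++++====--=+++*******+=========-----=+*++==++++++++++++++++++***********
125 -==+======++=---=-----=====------====+++++++====---=========++*++++++****************###*******
126 --==-----====---------==============+++++***++++++=+++++++*************###*****+++++**##*++++++
127 ----------============++++++++++++++++****######**++******##****+++++++*#**++++++====+**+=-----
128 ==========++++++++++++++++++**##**********#%%%%#***+++++**##*+++++=====+**=------::::=++=:.....

[... 2899 characters left out ...]

158 **++=++++++++++++++++++**+++++======-:...................................:--::::---==++*******+
159 ****+++++++++++++++++++***+++++=+++=-:...:..........:....................:---::-===++**********
160 ******+++++++++++++++++***++++++++++=-:::::....:::::::....::::::.........:---:--=++++**********
161 *******+++++++++++++++*****++++++++++=---::::::::::::::::::::::::........:-----=+++++**********
162 *******++++++++++++++******++++++++++=----:::::-:::::--::::::::::........:---==+++++***********
163 ***********++++++**********++++++++++=-----:::---:::----::::--:::........:-=+++****************
164 ***************************++++++++++=-----:::---::------:::--:::........:-+*************++++++
```

```bash
python3 - <<'E'
from h import *
K=camera_info("wrist")["camera_matrix"];i={"camera_matrix":K,"cam_to_world":np.load("wi.npy")}
tip_tilt((249.2,133),(246,154),i)
print(proj("wrist",bal(0,0,.185,c=np.array([.637,.0365])),i))
l=ray("wrist",220.8,134.5,.17,i);r=ray("wrist",290.5,130,.17,i);print(np.arctan2(-(l-r)[0],(l-r)[1]))
p=ray("wrist",357,262,.082,i);print(p)
E
```

```text
mid [0.64559774 0.03799639 0.17      ] tip [0.63750582 0.04080885 0.185     ] offset to left pan mm 1.32 grams 1.15
[254.68007819 152.94622025]
-0.17379879082806413
[ 0.50992027 -0.01546578  0.082     ]
```

```bash

python3 -m pendant '[[2.4,-1.6,-1.0,0,0.01,0.021,-0.057],[2.4,0,0,2,0,0,0],[2.4,0,0,1.8,0,0,0],[2.4,0,0,0,0,0,0],[2.4,0,0,0,0,0,0],[2.4,0,0,0,0,0,0]]'
python3 - <<'E'
from h import *
s=st()
i=camera_info("wrist");a=snapshot("wrist");np.save("wi.npy",i["cam_to_world"]);cv2.imwrite("pics/o.png",a[:,:,::-1])
u,v=proj("wrist",(.6454,.038,.17),i);print(u,v);v=int(v);u=int(u)
asc("pics/o.png",max(0,v-12),v+45,u-50,u+50);print("col0",u-50)
E
```

```text
t: 29.28
tool_pos: [0.5721, 0.0479, 0.1906]
eef_rot: [-3.141, -0.003, -0.18]
force: [-0.3, 0.5, 0.3]
width: 0.0241
t 29.27 pos [0.5721 0.0479 0.1906] rot [-3.141e+00 -3.000e-03 -1.800e-01] F [-0.3   0.45  0.26] w 0.0241
268.1985792045523 108.78291207680135
96 ::::::::::::::::::::::::::::::::::::::::::::::::::::::::::::::::::::::::::::::::::::::::::::::::::::
97 ::::::::::::::::::::::::::::::::::::::::::::::::::::::::::::::::::::::::::::::::::::::::::::::::::::
98 ::::::::::::::::::::::::::::::::::::::::::::::::::::::::::::::::::::::::::::::::::::::::::::::::::::
99 :::::::::::::::::::::::::::::::::::::::---:----------------------:::::::::::::::::::::::::::::::::::
100 ::::::::::::::::::::::::::::::::::-----===--=====================--:::::::::::::::::::::::::::::::::
101 :::::::::::::::::::::::::::::-----=====+++++++++**+++++++==========--::::::::::::::-----::::::::::::
102 ---:::::::::--------:::------====++===++++++*********+==---------====--:::::::::::--===--::::::::::-
103 +=-----------=++++==---======++****+==++++++++********=----------=+++=------------=++++=-----------=
104 *+=
[... 4446 characters left out ...]
....................................::::::::::::---====--::::
147 :::::::::::-=++++++==--::::::::--:.........................................::::::::::::---====--::::
148 :::::::::::-=++++++==--::::::::--:.........................................:-::::::::::---====--::::
149 :::::::::::--=+++*+==--::::::::--:.........................................:--:::::::::---====--::::
150 :::::----:::-=+++*+==--:::::::::-:.........................................:--:::::::::---====---:::
151 ----------:--=+++*+==--:::::::::-:.........................................:--:::::::::---==+=------
152 ---=====-----=+++*+==---::::::::-:.........................................:--:::::::::---=++=======
col0 218
```

```bash
python3 - <<'E'
from h import *
K=camera_info("wrist")["camera_matrix"];i={"camera_matrix":K,"cam_to_world":np.load("wi.npy")}
tip_tilt((268.3,110),(262.5,131.5),i)
c=i["cam_to_world"];print(c[:3,3],np.round(c[:3,:3],3).tolist())
print([ray("wrist",218+k,110,.17,i)[:2] for k in (14.5,32,67.5,84.7)])
E
```

```text
mid [0.64490157 0.03805012 0.17      ] tip [0.63773091 0.04131634 0.185     ] offset to left pan mm 1.93 grams 1.68
[0.64946116 0.03302318 0.33135293] [[-0.178, -0.945, -0.275], [-0.984, 0.171, 0.051], [-0.001, 0.28, -0.96]]
[array([0.64759963, 0.05297678]), array([0.6462807 , 0.04567994]), array([0.64360545, 0.03087947]), array([0.64230942, 0.02370935])]
```

```bash
python3 - <<'E'
from h import *
st();plan((.4935,-.016,.15),-.18,2.4,4)
E
```

```text
t 29.32 pos [0.5722 0.0479 0.1907] rot [-3.141 -0.004 -0.18 ] F [-0.24  0.23  0.44] w 0.024
[[2.4,-1.65,1.92,1.02,0.0,0.0,0.0],[2.4,-1.65,1.92,1.02,0.0,0.0,0.0],[2.4,-1.65,1.92,1.02,0.0,0.0,0.0],[2.4,-1.65,1.92,1.02,0.0,0.0,0.0]]
```

```bash

python3 -m pendant '[[2.4,-2,2,0.6,0,0,0],[2.4,-2,2,0.8,0,0,0],[2.4,-1.6,1.9,1,0,0,0],[2.4,-0.7,1.5,1.2,0,0,0],[2.4,0,0,0,0,0,0],[2.4,0,0,0,0,0,0]]'
python3 - <<'E'
from h import *
s=st()
a=snapshot("wrist");cv2.imwrite("pics/p.png",a[:,:,::-1])
for d in silhouettes("wrist","poise_tab")[:2]: print(d["conf"],d["extent"])
plan((.4935,-.016,.102),-.18,2.4,4)
E
```

```text
t: 30.08
tool_pos: [0.4988, -0.0152, 0.1564]
eef_rot: [-3.14, -0.012, -0.177]
force: [-0.5, -0.2, -0.0]
width: 0.0241
t 30.07 pos [ 0.4988 -0.0152  0.1564] rot [-3.14  -0.012 -0.177] F [-0.5  -0.23 -0.  ] w 0.0241
0.62 [268.2, 210.9, 294.4, 259.7]
0.58 [0.9, 0.0, 486.5, 259.0]
[[2.4,-0.12,0.05,1.36,0.0,0.0,0.001],[2.4,-0.12,0.05,1.36,0.0,0.0,0.001],[2.4,-0.12,0.05,1.36,0.0,0.0,0.001],[2.4,-0.12,0.05,1.36,0.0,0.0,0.001]]
```

```bash

python3 -m pendant '[[2.4,-0.2,0,1.4,0,-0.01,0],[2.4,-0.2,0,1.4,0,0,0],[2.4,0,0,1.4,0,0,0],[2.4,0,0,1.2,0,0,0],[2.4,0,0,0,0,0,0],[1.8,0,0,0,0,0,0],[1.8,0,0,0,0,0,0]]'
python3 - <<'E'
from h import *
s=st();d=np.array(s["tool_pos"])[:2]-[.64527,.03806];print("tcp bal y",d@[.18,.984])
E
```

```text
t: 31.05
tool_pos: [0.4955, -0.0132, 0.0979]
eef_rot: [-3.14, -0.001, -0.174]
force: [-0.1, -0.3, -0.0]
width: 0.018
t 31.05 pos [ 0.4955 -0.0132  0.0979] rot [-3.14e+00 -1.00e-03 -1.74e-01] F [-0.12 -0.26 -0.05] w 0.018
tcp bal y -0.07740837829245532
```

```bash

python3 -m pendant '[[1.8,0,0.4,0,0,0,0],[1.8,0,0.3,0,0,0,0],[1.8,0,0.15,0,0,0,0],[1.8,0,0,0,0,0,0],[1.8,0,0,0,0,0,0]]'
python3 - <<'E'
from h import *
s=st();d=np.array(s["tool_pos"])[:2]-[.64527,.03806];print("tcp bal y",d@[.18,.984])
E
```

```text
t: 31.68
tool_pos: [0.4945, -0.0218, 0.0988]
eef_rot: [-3.139, -0.003, -0.173]
force: [0.5, 0.1, -0.4]
width: 0.018
t 31.68 pos [ 0.4945 -0.0218  0.0988] rot [-3.139e+00 -3.000e-03 -1.730e-01] F [ 0.52  0.11 -0.44] w 0.018
tcp bal y -0.08604162461053987
```

```bash

python3 -m pendant '[[1.8,0,0.11,0,0,0,0],[1.8,0,0,0,0,0,0],[1.8,0,0,0,0,0,0]]'
python3 - <<'E'
from h import *
s=st();d=np.array(s["tool_pos"])[:2]-[.64527,.03806];print("tcp bal y",d@[.18,.984])
E
python3 -m pendant '[[1.8,0,-0.4,0,0,0,0],[2.4,0,0,0,0,0,0],[2.4,0,0,-2,0,0,0],[2.4,0,0,-4,0,0,0],[2.4,0,0,-3.5,0,0,0],[2.4,2.5,-2,0,0,0,0],[2.4,3,-2.5,0,0,0,0],[2.4,2,-2,0,0,0,0],[2.4,0,0,0,0,0,0],[2.4,0,0,0,0,0,0]]'
python3 - <<'E'
from h import *
s=st()
i=camera_info("wrist");a=snapshot("wrist");np.save("wi.npy",i["cam_to_world"]);cv2.imwrite("pics/q.png",a[:,:,::-1])
u,v=proj("wrist",(.6451,.038,.17),i);print(u,v);v=int(v);u=int(u)
asc("pics/q.png",max(0,v-8),v+38,u-40,u+40);print("col0",u-40)
E
```

```text
t: 32.05
tool_pos: [0.4943, -0.0226, 0.0987]
eef_rot: [-3.139, -0.002, -0.173]
force: [0.0, 0.5, -0.2]
width: 0.0178
t 32.05 pos [ 0.4943 -0.0226  0.0987] rot [-3.139e+00 -2.000e-03 -1.730e-01] F [ 0.03  0.5  -0.23] w 0.0178
tcp bal y -0.08682271529300327
t: 33.3
tool_pos: [0.5803, 0.0309, 0.1972]
eef_rot: [3.141, -0.002, -0.177]
force: [-0.6, -0.2, -0.3]
width: 0.0241
t 33.3 pos [0.5803 0.0309 0.1972] rot [ 3.141e+00 -2.000e-03 -1.770e-01] F [-0.63 -0.2  -0.26] w 0.0241
235.0898475132199 134.43587451474113
126 +++*********+++++++++********++++++++******+++===============+*****+++++++++++++
127 *******####***+*********###***+++*****###%###**++++++++*****++***********##*****
128 ******##%%##**********###%##*********#####%%##**********####************####****
129 ++++**####**+++++++++*####**++++++++**######*+++++++++**###*+++++++++++**#**++++
130 ---=+*##*==---------=+*#*+=--------=+*####*+=---------=***+=-----------=***=----
131 ...:-+**=:..........:-+**=:........:-+*###*=:.........-+**=:..........:-+*+-:...
132 ....:+**-............:+*+-..........-+*###*-..........:=*+-............:=
[... 2631 characters left out ...]
.......:--:
164 ****+++++++++++++=-=+++==--:::::::::........................................:---
165 *****+++++++++++++=++++==--:::::::::........................................:---
166 ******++++++++++++++**+==--:::::::::........................................:---
167 *********++++++++*****+==--::::::--::...::..............:::.............:::::---
168 **********************+==--::::::---:.:::::.......::::::::::......:::::::-------
169 **********************+==--::::::-=-::::-::..::::::::::--:::::::::::::::----==--
170 **********************++==-----::-==-::--::::::::::::----::::::::::::::::--=+=--
171 ***********************++===-==---===-----:::-----::-----::::::::::::::::--=++==
col0 195
```

```bash
python3 - <<'E'
from h import *
K=camera_info("wrist")["camera_matrix"];i={"camera_matrix":K,"cam_to_world":np.load("wi.npy")}
tip_tilt((234.7,134),(230.2,157),i)
st()
E
```

```text
mid [0.64531956 0.03813208 0.17      ] tip [0.63755051 0.03998799 0.185     ] offset to left pan mm 0.44 grams 0.38
t 33.35 pos [0.5803 0.0312 0.1971] rot [-3.142e+00 -2.000e-03 -1.770e-01] F [ 0.14  0.03 -0.33] w 0.0237
```

```bash

python3 -m pendant '[[2.4,-0.6,-1.6,0.4,0,0,0],[2.4,0,0,0,0,0,0],[2.4,0,0,0,0,0,0],[2.4,0,0,0,0,0,0],[2.4,0,0,0,0,0,0]]'
python3 - <<'E'
from h import *
s=st()
i=camera_info("wrist");a=snapshot("wrist");np.save("wi.npy",i["cam_to_world"]);cv2.imwrite("pics/r.png",a[:,:,::-1])
u,v=proj("wrist",(.6451,.038,.17),i);print(u,v);v=int(v);u=int(u)
asc("pics/r.png",max(0,v-5),v+34,u-30,u+30);print("col0",u-30)
E
```

```text
t: 33.98
tool_pos: [0.5751, 0.0478, 0.1932]
eef_rot: [-3.141, -0.001, -0.18]
force: [0.6, 0.2, 0.8]
width: 0.0236
t 33.98 pos [0.5751 0.0478 0.1932] rot [-3.141e+00 -1.000e-03 -1.800e-01] F [0.64 0.17 0.84] w 0.0236
269.3723535233076 116.3889257485237
111 +++++++++++**##*+++++++++++*#####*++++++++==++****++++======
112 ----------=+***=----------=***#**+=----------=+**+=---------
113 ..........:-+*=:..........-+*****=:..........-=*+=:.........
114 ...........-+*=:..........:=**#**=:..........:=*+-..........
115 ...........-+*=...........:=**#**=...........:=*+-..........
116 ...........-+*=...........:=**#**=...........:=*+-..........
117 ...........-+*=...........:=**#**=...........:=++-..........
118 ...........-+*=...........:=**#**=...........:=++-..........
119 ...........-+*=:..........:=**#**=:..........:=++-..........
120 ...........-+*=:..........:=**#**=:..........-=*+=:.........
121 :::::::::::=**+=-::::::::--+**##*+=-:....:---=+**+==--======
122 ==========++*#**+++++++++++***###**=:...:-++****************
123 +*******###########*#******++**###*=.....-+*****************
124
[... 995 characters left out ...]
::::=+*******+======--==-:::::::::::::---
140 ---:::::::::::::::::::-=+********++++*++==+=-::::::::::::::-
141 ---:::::::::::::------==+*********++***+=++=======---:::::::
142 =--::::::::::---==+++++++*******++++++++=+++++++++===-::::::
143 =--::::::::---==============++========================-:::::
144 =--:::::::-====--:::::::::::::::::::::::::::::::::::----::::
145 =--:::::::-===-:.....................................:--::::
146 =--:::::::-==-:.......................................:-::::
147 =--:::::::-==:........................................::::::
148 =--:::::::-=-:........................................:-::::
149 =--:::::::---:........................................:--:::
col0 239
```

```bash
python3 - <<'E'
from h import *
K=camera_info("wrist")["camera_matrix"];i={"camera_matrix":K,"cam_to_world":np.load("wi.npy")}
tip_tilt((269,116.5),(266.7,138),i)
E
```

```text
mid [0.64508273 0.03816697 0.17      ] tip [0.63775153 0.04012897 0.185     ] offset to left pan mm 0.62 grams 0.54
```

```bash

python3 -m pendant '[[2.4,-2,2.1,0.6,0,0,0],[2.4,-2,2.1,0.8,0,0,0],[2.4,-1.8,1.9,1,0,0,0],[2.4,-1,1.2,1.2,0,0,0],[2.4,0,0,0,0,0,0],[2.4,0,0,0,0,0,0]]'
python3 - <<'E'
from h import *
s=st();d=np.array(s["tool_pos"])[:2]-[.64527,.03806];print("tcp bal y",d@[.18,.984],"x",d@[.984,-.18])
snapshot("wrist")
for d in silhouettes("wrist","poise_tab")[:1]: print(d["conf"],d["extent"])
plan((.4935,-.018,.099),-.175,2.4,4)
E
```

```text
t: 34.78
tool_pos: [0.4952, -0.0143, 0.1573]
eef_rot: [-3.142, -0.005, -0.18]
force: [-0.2, -0.3, -0.1]
width: 0.0239
t 34.77 pos [ 0.4952 -0.0143  0.1573] rot [-3.142 -0.005 -0.18 ] F [-0.22 -0.35 -0.14] w 0.0239
tcp bal y -0.07856595207140335 x -0.13828281482854457
0.86 [271.8, 205.4, 295.7, 252.8]
[[2.4,-0.02,0.1,1.46,0.0,0.0,-0.001],[2.4,-0.02,0.1,1.46,0.0,0.0,-0.001],[2.4,-0.02,0.1,1.46,0.0,0.0,-0.001],[2.4,-0.02,0.1,1.46,0.0,0.0,-0.001]]
```

```bash

python3 -m pendant '[[2.4,0,0.4,1.2,0,0,0],[2.4,0,0,1.5,0,0,0],[2.4,0,0,1.5,0,0,0],[2.4,0,0,1.2,0,0,0],[2.4,0,0,0,0,0,0],[1.8,0,0,0,0,0,0],[1.8,0,0,0,0,0,0]]'
python3 - <<'E'
from h import *
s=st();d=np.array(s["tool_pos"])[:2]-[.64527,.03806];print("tcp bal y",d@[.18,.984])
E
```

```text
t: 35.75
tool_pos: [0.4956, -0.0176, 0.0989]
eef_rot: [3.141, -0.005, -0.177]
force: [-0.3, 0.1, -0.3]
width: 0.0185
t 35.75 pos [ 0.4956 -0.0176  0.0989] rot [ 3.141 -0.005 -0.177] F [-0.33  0.12 -0.35] w 0.0185
tcp bal y -0.08175529549863349
```

Target −0.0877: 6 mm more.

```bash

python3 -m pendant '[[1.8,0,0.3,0,0,0,0],[1.8,0,0.18,0,0,0,0],[1.8,0,0,0,0,0,0],[1.8,0,0,0,0,0,0]]'
python3 - <<'E'
from h import *
s=st();d=np.array(s["tool_pos"])[:2]-[.64527,.03806];print("tcp bal y",d@[.18,.984])
E
```

```text
t: 36.25
tool_pos: [0.4952, -0.0228, 0.0999]
eef_rot: [3.141, -0.007, -0.177]
force: [0.1, 0.5, 0.4]
width: 0.0183
t 36.25 pos [ 0.4952 -0.0228  0.0999] rot [ 3.141 -0.007 -0.177] F [0.13 0.45 0.4 ] w 0.0183
tcp bal y -0.08690577774153899
```

```bash

python3 -m pendant '[[1.8,0,0.1,0,0,0,0],[1.8,0,0,0,0,0,0],[1.8,0,0,0,0,0,0]]'
python3 - <<'E'
from h import *
s=st();d=np.array(s["tool_pos"])[:2]-[.64527,.03806];print("tcp bal y",d@[.18,.984])
E
python3 -m pendant '[[1.8,0,-0.4,0,0,0,0],[2.4,0,0,0,0,0,0],[2.4,0,0,-2,0,0,0],[2.4,0,0,-4,0,0,0],[2.4,0,0,-3,0,0,0],[2.4,2.5,-2.5,0,0,0,0],[2.4,3,-3.2,0,0,0,0],[2.4,2,-2,0,0,0,0],[2.4,0,0,0,0,0,0],[2.4,0,0,0,0,0,0]]'
python3 -m pendant '[[2.4,0,0,0,0,0,0],[2.4,0,0,0,0,0,0],[2.4,0,0,0,0,0,0],[2.4,0,0,0,0,0,0],[2.4,0,0,0,0,0,0],[2.4,0,0,0,0,0,0]]'
python3 - <<'E'
from h import *
s=st()
i=camera_info("wrist");a=snapshot("wrist");np.save("wi.npy",i["cam_to_world"]);cv2.imwrite("pics/s.png",a[:,:,::-1])
u,v=proj("wrist",(.6451,.038,.17),i);print(u,v);v=int(v);u=int(u)
asc("pics/s.png",max(0,v-5),v+32,u-30,u+30);print("col0",u-30)
E
```

```text
t: 36.62
tool_pos: [0.4952, -0.0233, 0.0998]
eef_rot: [-3.141, -0.007, -0.177]
force: [-0.0, 0.3, 0.5]
width: 0.0182
t 36.62 pos [ 0.4952 -0.0233  0.0998] rot [-3.141 -0.007 -0.177] F [-0.02  0.34  0.53] w 0.0182
tcp bal y -0.08735849265944633
t: 37.88
tool_pos: [0.5831, 0.0432, 0.193]
eef_rot: [3.14, -0.005, -0.18]
force: [-0.4, -0.8, -0.7]
width: 0.0239
t: 38.62
tool_pos: [0.5808, 0.0406, 0.1936]
eef_rot: [3.14, -0.004, -0.185]
force: [0.6, -0.5, -0.1]
width: 0.0241
t 38.62 pos [0.5808 0.0406 0.1936] rot [ 3.14  -0.004 -0.185] F [ 0.6  -0.54 -0.14] w 0.0241
254.76321678696593 132.6544184880931
127 **+++++++++**####*++++++++**######*++++++++++**##**+++++++++
128 +==========+*##*+==-------=+*###**=----------=***+=---------
129 :::::::::::-+**+-:........:=**##*+:.........:-+**=:.........
130 ...........:=**=:..........-+*##*=:..........:=*+-..........
131 ...........:=*+-...........-+*##*=:..........:=*+-..........
132 ...........:=*+-...........-+*##*=:...........-++-..........
133 ...........:=*+-...........-+*##*=:...........-++-..........
134 ...........:=*+-...........-+*##*+:...
[... 1216 characters left out ...]
--=++**#######*+++++++++++===+++===++=++=
154 +++*+==--:::::::-=======******#*+=------------------------==
155 +++*+==--:::::::-===--:-+******+-::.......................:-
156 +++*+==--:::::::-==-:..:=******=:..........................:
157 +++++==---::::::-==:...:-+****+-............................
158 =++++==---::::::---:....:=+*++=:............................
159 =++*+==---::::::---:.....:-==-:.............................
160 =++*+==---::::::---:.......::...............................
161 =++*++=---:::::::--:........................................
162 =++*++=---:::::::--:........................................
163 -=++++=---:::::::--:........................................
col0 224
```

```bash
python3 - <<'E'
from h import *
K=camera_info("wrist")["camera_matrix"];i={"camera_matrix":K,"cam_to_world":np.load("wi.npy")}
tip_tilt((254.6,133),(251.5,155),i)
tip_tilt((254.6,133),(252,155),i)
a=cv2.imread("pics/s.png");cv2.imwrite("pics/s2.png",a[60:300])
E
```

```text
mid [0.64496665 0.03810041 0.17      ] tip [0.6377785  0.03996038 0.185     ] offset to left pan mm 0.54 grams 0.47
mid [0.64496665 0.03810041 0.17      ] tip [0.63774124 0.0397611  0.185     ] offset to left pan mm 0.34 grams 0.3
```

View pics/s2.png

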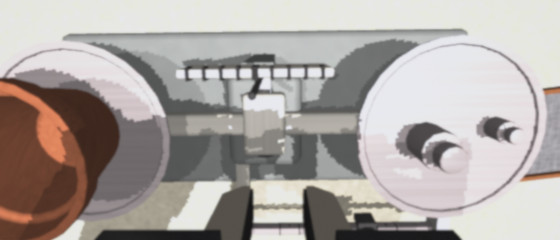

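The picture shows both weights upright on the pan at (445,155) and (510,135), and the pointer close to the middle mark but still about 0.4 g to the left. I'll give it one more small nudge, about 0.7 mm.

```bash

python3 -c "
from h import *
st();plan((.4955,-.018,.157),-.178,2.4,4)"
python3 -m pendant '[[2.4,-2.2,1.9,0.6,0,0,0],[2.4,-2.2,1.9,0.8,0,0,0],[2.4,-2,1.7,1,0,0,0],[2.4,-1,0.9,1.2,0,0,0],[2.4,0,0,0,0,0,0],[2.4,0,0,0,0,0,0]]'
python3 - <<'E'
from h import *
s=st();d=np.array(s["tool_pos"])[:2]-[.64527,.03806];print("tcp bal y",d@[.18,.984],"x",d@[.984,-.18])
snapshot("wrist")
for d in silhouettes("wrist","poise_tab")[:1]: print(d["conf"],d["extent"])
E
```

```text
t 38.67 pos [0.5808 0.0406 0.1936] rot [ 3.14  -0.004 -0.185] F [ 0.06 -1.08  0.13] w 0.024
[[2.4,-1.83,1.83,0.91,0.0,0.0,-0.002],[2.4,-1.83,1.83,0.91,0.0,0.0,-0.002],[2.4,-1.83,1.83,0.91,0.0,0.0,-0.002],[2.4,-1.84,1.82,0.91,0.0,0.0,-0.002]]
t: 39.42
tool_pos: [0.496, -0.0098, 0.1572]
eef_rot: [3.14, -0.007, -0.183]
force: [0.2, 0.3, 1.0]
width: 0.0241
t 39.42 pos [ 0.496  -0.0098  0.1572] rot [ 3.14  -0.007 -0.183] F [0.18 0.26 1.05] w 0.0241
tcp bal y -0.07393305613644784 x -0.13825248619444805
0.74 [281.0, 205.7, 304.5, 252.8]
```

Shift +0.8 in y before going down.

```bash

python3 -m pendant '[[2.4,0,0.8,0.8,0,0,0],[2.4,0,0,1.6,0,0,0],[2.4,0,0,1.7,0,0,0],[2.4,0,0,1.3,0,0,0],[2.4,0,0,0,0,0,0],[1.8,0,0,0,0,0,0],[1.8,0,0,0,0,0,0]]'
python3 - <<'E'
from h import *
s=st();d=np.array(s["tool_pos"])[:2]-[.64527,.03806];print("tcp bal y",d@[.18,.984])
E
```

```text
t: 40.4
tool_pos: [0.496, -0.018, 0.0992]
eef_rot: [3.139, -0.008, -0.181]
force: [-0.2, 0.5, -0.0]
width: 0.0183
t 40.4 pos [ 0.496  -0.018   0.0992] rot [ 3.139 -0.008 -0.181] F [-0.25  0.45 -0.04] w 0.0183
tcp bal y -0.0820440186917466
```

```bash

python3 -m pendant '[[1.8,0,0.35,0,0,0,0],[1.8,0,0.22,0,0,0,0],[1.8,0,0,0,0,0,0],[1.8,0,0,0,0,0,0]]'
python3 - <<'E'
from h import *
s=st();d=np.array(s["tool_pos"])[:2]-[.64527,.03806];print("tcp bal y",d@[.18,.984])
E
```

```text
t: 40.9
tool_pos: [0.4954, -0.0237, 0.1001]
eef_rot: [3.14, -0.009, -0.181]
force: [-0.5, 0.7, 0.5]
width: 0.0176
t 40.9 pos [ 0.4954 -0.0237  0.1001] rot [ 3.14  -0.009 -0.181] F [-0.52  0.71  0.47] w 0.0176
tcp bal y -0.0877412958512053
```

```bash

python3 -m pendant '[[1.8,0,0.06,0,0,0,0],[1.8,0,0,0,0,0,0],[1.8,0,0,0,0,0,0]]'
python3 - <<'E'
from h import *
s=st();d=np.array(s["tool_pos"])[:2]-[.64527,.03806];print("tcp bal y",d@[.18,.984])
E
python3 -m pendant '[[1.8,0,-0.4,0,0,0,0],[2.4,0,0,0,0,0,0],[2.4,0,0,-2,0,0,0],[2.4,0,0,-4,0,0,0],[2.4,0,0,-3,0,0,0],[2.4,2.5,-2.5,0,0,0,0],[2.4,3,-3.2,0,0,0,0],[2.4,1.6,-2.3,0,0,0,0],[2.4,0,0,0,0,0,0],[2.4,0,0,0,0,0,0]]'
python3 -m pendant '[[2.4,0,0,0,0,0,0],[2.4,0,0,0,0,0,0],[2.4,0,0,0,0,0,0],[2.4,0,0,0,0,0,0],[2.4,0,0,0,0,0,0],[2.4,0,0,0,0,0,0]]'
python3 - <<'E'
from h import *
s=st()
i=camera_info("wrist");a=snapshot("wrist");np.save("wi.npy",i["cam_to_world"]);cv2.imwrite("pics/t.png",a[:,:,::-1])
u,v=proj("wrist",(.6451,.038,.17),i);print(u,v);v=int(v);u=int(u)
asc("pics/t.png",max(0,v-5),v+30,u-25,u+25);print("col0",u-25)
E
```

```text
t: 41.28
tool_pos: [0.4954, -0.0238, 0.1001]
eef_rot: [3.141, -0.009, -0.18]
force: [-0.6, 0.6, -0.2]
width: 0.0179
t 41.27 pos [ 0.4954 -0.0238  0.1001] rot [ 3.141 -0.009 -0.18 ] F [-0.63  0.62 -0.21] w 0.0179
tcp bal y -0.08785395374414298
t: 42.52
tool_pos: [0.5803, 0.0453, 0.1936]
eef_rot: [3.137, -0.009, -0.185]
force: [-0.5, -0.3, 0.2]
width: 0.0244
t: 43.28
tool_pos: [0.5782, 0.0423, 0.1942]
eef_rot: [3.137, -0.008, -0.19]
force: [0.6, 0.1, 0.6]
width: 0.0235
t 43.27 pos [0.5782 0.0423 0.1942] rot [ 3.137 -0.008 -0.19 ] F [0.62 0.15 0.65] w 0.0235
256.70160183809 126.15481092969588
121 ++++++**###*++++++++++*#####**++========+***+===--
122 ------=***+=---------=+*###*+=--::::::::-+**=-::..
123 .....:-+*+-:.........:=*###*=:..........:=*+-:....
124 ......:=*+-...........-+*##*=:..........:=*+-.....
125 ......:=*+-...........-+*##*=:..........:=*+-.....
126 ......:=*+-...........-+*##*=:..........:=++-.....
127 ......:=*+-...........-+*##*=:..........:=++-.....
128 ......:=*+-...........-+*##*=:...........-++-.....
129 ......:=*+-...........-+*##*=:...........-++-.....
130 ....
[... 730 characters left out ...]
::-=*#%%%#+-..........:-:::::::
144 ---::::::::::::::::::=+#%%%%#=:.........:--:::::::
145 =--:::::::::::::::::-=*###%%#+-:::......:---::::::
146 =--::::::::::::::::-=+***####*+========--==-::::::
147 =--:::::::::::::::--+*****###****+++++++====------
148 =--::::::::::::---==+******##****+++***+==++======
149 =--::::::::::--===++***********+++++++++==++++++++
150 =--::::::::--======++******++===========-=====----
151 =--:::::::-====------=++*+=--:::::::::::::::::::::
152 =--:::::::-===-:.....:-==-:.......................
153 =--:::::::-==-:........::.........................
154 =--:::::::-==:....................................
155 =---::::::---:....................................
col0 231
```

```bash
python3 - <<'E'
from h import *
K=camera_info("wrist")["camera_matrix"];i={"camera_matrix":K,"cam_to_world":np.load("wi.npy")}
tip_tilt((256.2,126.5),(254.7,148),i)
c=i["cam_to_world"]
snapshot("scene")
for n in ("w100_center","w20_center","w50_center","w200_center"):
  for d in silhouettes("scene",n)[:1]:print(n,d["conf"],d["extent"])
E
```

```text
mid [0.64499602 0.03824651 0.17      ] tip [0.63763744 0.03960908 0.185     ] offset to left pan mm 0.02 grams 0.02
w50_center 0.38 [127.4, 249.7, 139.8, 262.3]
w200_center 0.65 [148.6, 238.6, 161.2, 255.5]
```

```bash
python3 -c "
from station import *
print(sign_off())"
```

```text
the job is handed in; nothing more can be done
None
```

The beam is level: the pot weighs about 163 g, from 100 g + 20 g on the right pan and about 43 g on the poise. I handed the job in at about 43 s of the 72 s.

- **What I did:** I first tried the 100 g weight alone. With the poise near its far end the beam was still about 2 g low on the left. I then added the 20 g weight and set the poise in three light pushes, to about 72 mm from the end near the middle. The 50 g and 200 g stayed in the tray.
- **Level check:** After the last push I waited more than 1.5 s. The pointer tip then read 0.02 mm from the middle mark, which is about 0.0 g. I trust that reading to about ±0.3 g; the earlier readings during fine adjustment were 1.7, 0.5 and 0.4 g.
- **Weights and gripper:** In the last picture I viewed, just before the final 0.5 mm nudge, both weights stood upright on the pan. At hand-in the gripper was clear above the balance.
- **Check that fell short:** In the final scene picture the detector found the 50 g and 200 g in the tray, but missed the two weights on the pan. The arm may have been hiding them.

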